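Load and start the starter-pinion washer

TASK

Get the parts washer loaded and running: tip the pinions off the tray into the tub, put the loose one lying on the table in with them, set the empty tray back flat in the middle of the rubber mat, and push every rust-inhibitor stick out of the wooden stand fully home into a glass vial of its own. Only when the tub and vials are loaded, take the key from its block, push it fully home in the key switch, turn it clockwise to the stop and leave it there. Do not knock over the white bottle.

Things in the scene. Friction and masses are not known exactly. Their poses are not given: they have to be found in the camera images.
- washer: parts washer fixed to the table, 220 mm (x) by 360 mm (y); origin at the centre of its underside. Its -y part is an open steel tub 90 mm high, its +y part a grey deck 60 mm high carrying the key switch and the three vials
- tub (a point): centre of the tub's inner floor, axes as the washer; inside 208 mm (x) by 188 mm (y), rim 70 mm above this point, walls 6 mm
- switch (a joint): angle of the key switch's cylinder: 0 off, grows clockwise seen from above, 1.2 rad is the end stop (fully on); starts between 0 and 0.12
- keyhole (a point): centre of the mouth of the key slot, in the top of the key switch's cylinder (48 mm across, its top 30 mm above its 60 mm square black housing); x along the slot's long side, z up; turns with the cylinder. Slot 16.5 by 8.5 mm, 27 mm deep
- key_seat (a point): point 24 mm below the keyhole on the slot's axis, where the key's origin lies when the key is fully home
- key: switch key, upright: steel blade 14 mm (x) by 6 mm (y), 24 mm long, its last 4 mm thinner; above it a black bow 34 mm (x) by 12 mm (y), 32 mm high (56 mm in all); origin at the blade's tip, z up to the bow. It starts in the slot of the key block with the bow's shoulder on the block's top; it works either way round
- key_block: fixed wooden block 60 by 60 mm, 35 mm high, slot in its top that holds the key; origin at the centre of its underside
- mat: fixed black rubber mat 220 mm (x) by 240 mm (y), 3 mm thick; origin at the centre of its underside
- tray: aluminium tipping tray 150 mm (x) by 120 mm (y), floor 4 mm thick, rims 18 mm high on three sides and open at its +x end; origin at the centre of its underside. An upright steel handle plate, 10 mm thick (x), 36 mm wide (y), centred 70 mm behind the origin (x = -70 mm), rises to 80 mm above the underside. 250 g
- sprayer: white plastic bottle with a red cap, 56 mm across, 170 mm high; a bystander; origin at the centre of its underside
- vial0 (a point): centre of the mouth of a glass dosing vial that stands upright on the washer's deck, 75 mm tall, 19 mm across outside, 12 mm inside, 70 mm deep
- vial0_seat (a point): point 66 mm below the mouth of vial0, where a stick's foot lies when it is fully home (cap on the vial's rim)
- vial1 (a point): centre of the mouth of a glass dosing vial that stands upright on the washer's deck, 75 mm tall, 19 mm across outside, 12 mm inside, 70 mm deep
- vial1_seat (a point): point 66 mm below the mouth of vial1, where a stick's foot lies when it is fully home (cap on the vial's rim)
- vial2 (a point): centre of the mouth of a glass dosing vial that stands upright on the washer's deck, 75 mm tall, 19 mm across outside, 12 mm inside, 70 mm deep
- vial2_seat (a point): point 66 mm below the mouth of vial2, where a stick's foot lies when it is fully home (cap on the vial's rim)
- pinion0: starter pinion: dark steel toothed wheel 32 mm across and 16 mm high with a 22 mm collar 12 mm high on top (28 mm in all), 70 g; origin at the centre of the toothed end face, z along its axis towards the collar. It starts upright on the tray; may be absent
- pinion1: starter pinion: dark steel toothed wheel 32 mm across and 16 mm high with a 22 mm collar 12 mm high on top (28 mm in all), 70 g; origin at the centre of the toothed end face, z along its axis towards the collar. It starts upright on the tray; may be absent
- pinion2: starter pinion: dark steel toothed wheel 32 mm across and 16 mm high with a 22 mm collar 12 mm high on top (28 mm in all), 70 g; origin at the centre of the toothed end face, z along its axis towards the collar. It starts upright on the tray; may be absent
- pinion3: starter pinion: dark steel toothed wheel 32 mm across and 16 mm high with a 22 mm collar 12 mm high on top (28 mm in all), 70 g; origin at the centre of the toothed end face, z along its axis towards the collar. It starts upright on the tray; may be absent
- pinion4: starter pinion: dark steel toothed wheel 32 mm across and 16 mm high with a 22 mm collar 12 mm high on top (28 mm in all), 70 g; origin at the centre of the toothed end face, z along its axis towards the collar. It starts upright on the open table
- stick0: rust-inhibitor stick: white rod 8 mm thick and 66 mm long with a round grey cap on top, 14 mm across and 30 mm high (96 mm in all); origin at the rod's foot, z towards the cap. At the start it stands in a fixed wooden stand (40 by 120 mm, 70 mm high, three holes 40 mm apart) with the cap's shoulder on the stand's top; may be absent
- stick1: rust-inhibitor stick: white rod 8 mm thick and 66 mm long with a round grey cap on top, 14 mm across and 30 mm high (96 mm in all); origin at the rod's foot, z towards the cap. At the start it stands in a fixed wooden stand (40 by 120 mm, 70 mm high, three holes 40 mm apart) with the cap's shoulder on the stand's top; may be absent
- stick2: rust-inhibitor stick: white rod 8 mm thick and 66 mm long with a round grey cap on top, 14 mm across and 30 mm high (96 mm in all); origin at the rod's foot, z towards the cap. At the start it stands in a fixed wooden stand (40 by 120 mm, 70 mm high, three holes 40 mm apart) with the cap's shoulder on the stand's top; may be absent
There are look-alikes about, which are no part of the job. Leave any green or purple look-alike of the tray alone.

How it is judged (in metres and radians):
On the way, in this order (a step that is already met when the one before it is completed fails the run):
1. the tray is tipped over the tub (angle between tray's own z axis and vertical above 0.3 rad and horizontal distance between tray and tub below 0.2 m and height (world z) of tray above 0.09 m), for 0.05 s.
2. every pinion is in the tub and every stick is fully home in a vial (x of pinion0 in the frame of tub between -0.108 and 0.108 m and y of pinion0 in the frame of tub between -0.098 and 0.098 m and z of each of pinion0, pinion1, pinion2, pinion3, pinion4 in the frame of tub below 0.068 m and x of pinion1 in the frame of tub between -0.108 and 0.108 m and y of pinion1 in the frame of tub between -0.098 and 0.098 m and x of pinion2 in the frame of tub between -0.108 and 0.108 m and y of pinion2 in the frame of tub between -0.098 and 0.098 m and x of pinion3 in the frame of tub between -0.108 and 0.108 m and y of pinion3 in the frame of tub between -0.098 and 0.098 m and x of pinion4 in the frame of tub between -0.108 and 0.108 m and y of pinion4 in the frame of tub between -0.098 and 0.098 m and (distance between stick0 and vial0_seat below 0.006 m or distance between stick0 and vial1_seat below 0.006 m or distance between stick0 and vial2_seat below 0.006 m) and (distance between stick1 and vial0_seat below 0.006 m or distance between stick1 and vial1_seat below 0.006 m or distance between stick1 and vial2_seat below 0.006 m) and (distance between stick2 and vial0_seat below 0.006 m or distance between stick2 and vial1_seat below 0.006 m or distance between stick2 and vial2_seat below 0.006 m)), for 0.2 s.
3. the key is fully home in the switch, which is still off (distance between key and key_seat below 0.005 m and angle between key's own z axis and vertical below 0.15 rad and value of joint switch below 0.4 rad), for 0.2 s.
4. the key has turned the switch on (distance between key and key_seat below 0.005 m and angle between key's own z axis and vertical below 0.15 rad and value of joint switch above 1 rad), for 0.2 s.
At the end, for the whole second after the job is handed in: All pinions present lie inside the tub below its rim, all sticks present are fully home in vials (within 6 mm of the seat), the key is fully home (within 5 mm) in the switch, which is turned on (over 1.0 rad), and the tray lies flat on the mat, its origin within 60 mm of the mat's centre (all of step 2 and all of step 4 and horizontal distance between tray and mat below 0.06 m and height (world z) of tray below 0.008 m and angle between tray's own z axis and vertical below 0.05 rad); the robot touches nothing.
It fails at once if the white bottle is knocked over (angle between sprayer's own z axis and vertical above 0.6 rad).
Of pinion0, pinion1, pinion2, pinion3 only 2 to 4 are there at a start; the rules pass over those that are not, and their reading is None.
Of stick0, stick1, stick2 only 2 to 3 are there at a start; the rules pass over those that are not, and their reading is None.
At some moment in a run one of pinion4, tray may be knocked a few centimetres aside while the robot is not near it.
It also fails if it takes over 210 s, if anything falls off the work surface, if the arm or the gripper's body presses on something with over 40 N, if the wrist force passes 120 N, or if a joint passes its speed limit or range.

ROBOT

A 6-joint arm with a two-finger parallel gripper is mounted at the origin on the work surface. World frame = base frame: x ahead of the robot, y to its left, z up, the work surface at z = 0. Lengths are in mm, angles in rad, forces in N, time in s.
With the tool pointing down it reaches from about 250 to 800 mm from the base axis. Payload 8.5 kg.
Tool frame: the origin (TCP) lies at the very end of the fingers, on their centre line; the grasp point (between the pads) lies 19 mm behind it; z points along the fingers, y is the line along which they close (so a half turn about z gives the same grasp; the last joint's range is limited). The gripper opens to 85 mm and grips with 20 to 120 N. Pads are 22 mm wide; open, the fingers measure 114 mm over their backs; the gripper's body (76 mm by 85 mm) begins 54 mm behind the grasp point. The pads swing forward as they close: fully open they stand 13 mm farther back than shut.
Start: joints at [1.272, 0.238, -0.013, 1.319, 0, 1.571], TCP at [154.531, 501.696, 231.276] pointing down, gripper open.
Joint ranges: [-2.66, 2.66], [-1.03, 1.9], [-1.14, 1.46], [-1.82, 2.27], [-1.45, 1.34], [-3.14, 3.14]. Speed limits (rad/s): [2.22, 2.22, 2.79, 3.14, 3.14, 3.14].

INTERFACE

Orientations are given as a unit quaternion [x, y, z, w].
In Python, from station import r gives the robot as it stands.
- The arm moves only by the tool drive_tool, never from a script. Its argument "rows" is one flat list of numbers, 6 for each row, row after row: the shift along the tool's x, y, z as a fraction of full scale, then the turn, a rotation vector about the tool's x, y, z as a fraction of full scale. In form: [dx, dy, dz, wx, wy, wz, dx, dy, dz, wx, wy, wz, ...]. A call has 1 to 5 rows; each row shifts and turns the commanded pose from where the row before left it, along the tool's axes as they then stand; what a row does not reach is not made up. Full scale, the value 1, is 0.03 m for a shift and 180 degrees for a turn. A row lasts 1/8 s, in which the tool goes at most 62.5 mm and 10.7 degrees, less where a joint would pass 70% of its speed; a pose out of reach is approached as far as the arm can. A call with a number of a shift or a turn outside -1 to 1 is refused whole. A call with a gripper value outside its range is refused whole. "fingers" is the opening, from -1 (shut) to 1 (fully open), set as the call begins (left out, the last holds). The fingers move at their own pace and stop on an object; "newtons" is the grip in N (left out, the last holds). Time passes only in rows, so rows that do not move let the fingers close. It gives the time, the measured TCP pose, the force, the opening and the grip force at its end, in the units of the state.
- r.get_state(): the state, without advancing time (a new reading comes with each control period).
- r.snapshot(name): name is "scene" or "top"; returns a dict with "color" (480x640x3 uint8, red, green, blue), "intrinsics" (3x3 intrinsics, pixels), "xyz" and "attitude" of the camera in the world. Camera axes: x right, y down, z forward; pixel columns grow to the right and rows downward; lengths in mm; the calibration is good to about 2 mm. A picture is of the moment at which its call begins. There is no depth.
- r.hand_in(): hands the job in; it is judged then, once.
The state is a dict: "clock": time; "q": joint angles; "dq": joint speeds; "joint_torque": joint torques, N m; "ee_pos": TCP position; "eef_rot": TCP orientation; "force": force on the tool from outside, world axes, zero at the start; "torque": the same for the moment, N m; "width": finger opening in mm; "gripper_force": force on a finger pad.
Only numpy, scipy, OpenCV 4.12 (cv2) and the standard library are available. Lean on these libraries where they do the work, as an engineer would, in place of code of your own. Each camera call takes 0.05 s, during which the arm holds its last target. There are 200 camera calls.

## Working session

There is one attempt and no reset: what is moved stays moved. The work goes in short steps, Python scripts to look and compute and a tool call to move; the robot and the scene stay as the last step left them, time stands still between calls to the robot, and variables do not carry over. Pictures are saved under pics/ and viewed, at most 14 in all, crops included, and the job is handed in when it is done.

Besides the shell and the picture viewer there is one more tool, called after "Emit:" as name(argument=value, ...) on one line, values as JSON. drive_tool: Moves the arm, as the interface text tells. Its arguments: {"type":"object","properties":{"rows":{"type":"array","items":{"type":"number"}},"fingers":{"type":"number"},"newtons":{"type":"number"}},"required":["rows"]}

```bash
ls; mkdir -p pics
python3 - <<'E'
from station import r
import cv2,pickle
s=r.get_state();print({k:(v if not hasattr(v,'round') else v) for k,v in s.items()})
for n in('scene','top'):
    d=r.snapshot(n);cv2.imwrite(f'pics/{n}0.png',d['color'][:,:,::-1]);pickle.dump(d,open(f'pics/{n}0.pkl','wb'))
    print(n,d['intrinsics'],d['xyz'],d['attitude'])
E
```

```text
pics
{'clock': 0.0, 'q': array([ 1.27197241e+00,  2.38779653e-01, -1.42400352e-02,  1.31922882e+00,
        1.60150335e-05,  1.57081987e+00]), 'dq': array([ 0.00092395, -0.00046413, -0.00029811, -0.00025673, -0.00029773,
       -0.00245968]), 'joint_torque': array([-3.92349521e-04, -5.38778615e+01,  3.46442556e+01,  1.83012307e-02,
        6.85655573e-05, -2.27532041e-05]), 'ee_pos': array([154.42937318, 501.33246655, 230.6837701 ]), 'eef_rot': array([ 1.48868276e-01,  9.88856769e-01, -7.16811487e-04, -1.15993448e-04]), 'force': array([0.71744749, 0.40627899, 0.02044081]), 'torque': array([-0.05782913,  0.00060099, -0.01298547]), 'gripper_force': 0.0, 'width': 85.51091247891411}
scene [[590.07100259   0.         320.63876571]
 [  0.         590.07100259 236.38830803]
 [  0.           0.           1.        ]] [1035.9679566   901.31556169  901.93490827] [ 0.24263036  0.85566672 -0.44133243 -0.11912453]
top [[453.18934057   0.         311.26459746]
 [  0.         453.18934057 242.87033642]
 [  0.           0.           1.        ]] [ 316.16092316  -64.46239745 1103.55638388] [-0.7015598   0.70833612 -0.05104435  0.05889196]
```

View pics/scene0.png

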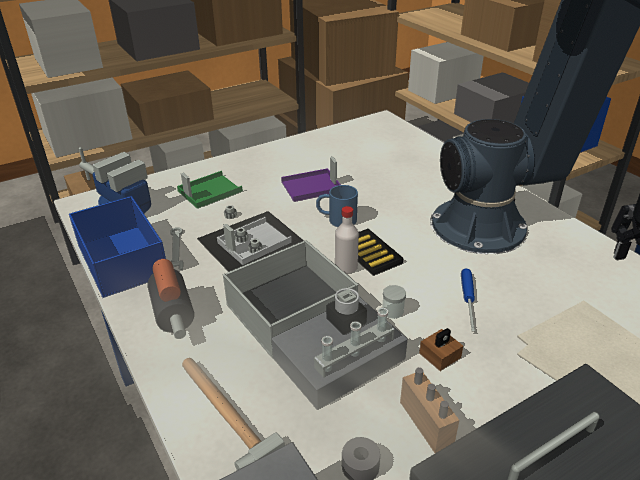

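View pics/top0.png

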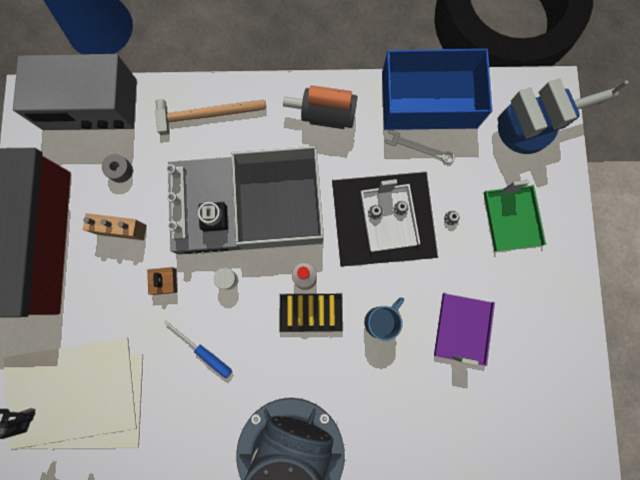

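The scene picture shows the aluminium tray with two pinions at (255,240) on the black mat, the loose pinion at (230,212), the key in its block at (443,340), and the stick stand at (430,400) with 3 sticks. In the top picture the tray is at (390,217), the pinions at (376,211) and (402,208), and the loose pinion at (452,217).

Possible mix-ups for the tray: green (515,217) and purple (465,328) look-alikes in the top picture. I choose the aluminium one at (390,217). For the loose pinion: the grey ring at (117,168) and the cylinder at (225,279). I choose the toothed wheel at (452,217). Next I take close crops.

```bash
cat > h.py <<'E'
import numpy as np,cv2,pickle
from scipy.spatial.transform import Rotation as R
def load(p): return pickle.load(open(p,'rb'))
D={n:load(f'pics/{n}0.pkl') for n in('scene','top')}
def ray(n,uv):
    d=D[n];v=np.linalg.inv(d['intrinsics'])@[*uv,1];return np.array(d['xyz'],float),R.from_quat(d['attitude']).apply(v)
def atz(n,uv,z):
    o,v=ray(n,uv);return o+v*(z-o[2])/v[2]
def tri(uvt,uvs):
    o1,a=ray('top',uvt);o2,b=ray('scene',uvs)
    t=np.linalg.lstsq(np.c_[a,-b],o2-o1,rcond=None)[0]
    p,q=o1+a*t[0],o2+b*t[1];return (p+q)/2,np.linalg.norm(p-q)
def proj(n,P):
    d=D[n];p=R.from_quat(d['attitude']).inv().apply(np.atleast_2d(P)-d['xyz']);p=p@np.array(d['intrinsics']).T;return p[:,:2]/p[:,2:]
def crop(n,x0,y0,w,h,k,out):
    im=D[n]['color'][y0:y0+h,x0:x0+w,::-1];im=cv2.resize(im,None,fx=k,fy=k,interpolation=cv2.INTER_CUBIC)
    for x in range((x0+9)//10*10,x0+w,10):
        cv2.line(im,(int((x-x0+.5)*k),0),(int((x-x0+.5)*k),6 if x%50 else 16),(0,0,255),1)
        if x%20==0:cv2.putText(im,str(x),(int((x-x0)*k),26),0,.35,(0,0,255),1)
    for y in range((y0+9)//10*10,y0+h,10):
        cv2.line(im,(0,int((y-y0+.5)*k)),(6,int((y-y0+.5)*k)),(0,0,255),1)
        if y%20==0:cv2.putText(im,str(y),(8,int((y-y0+.5)*k)+4),0,.35,(0,0,255),1)
    if out: cv2.imwrite(out,im)
    return im
E
python3 - <<'E'
from h import *
crop('top',325,165,150,112,5.3,'pics/c1.png')
crop('top',70,150,265,155,3,'pics/c2.png')
crop('scene',195,195,110,80,7,'pics/c3.png')
crop('scene',310,280,160,140,4.25,'pics/c4.png')
E
```

```text
(no output)
```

View pics/c1.png

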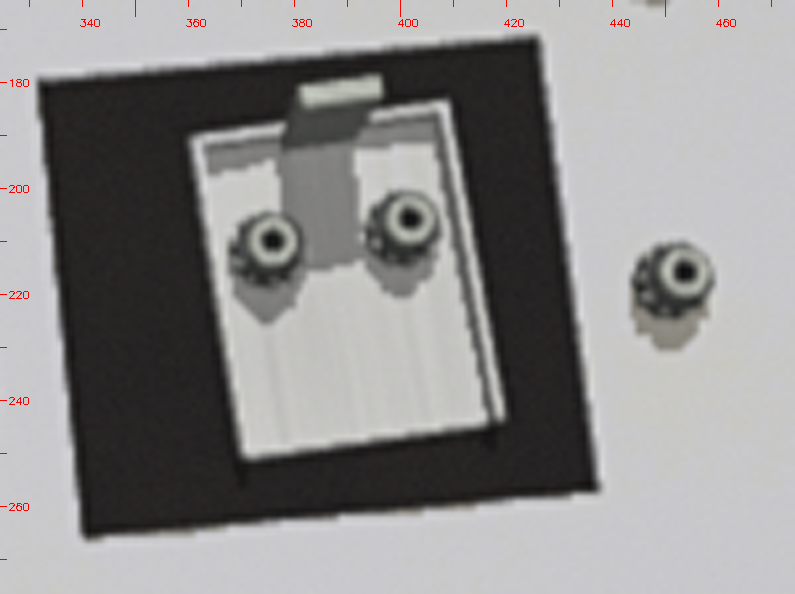

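View pics/c2.png

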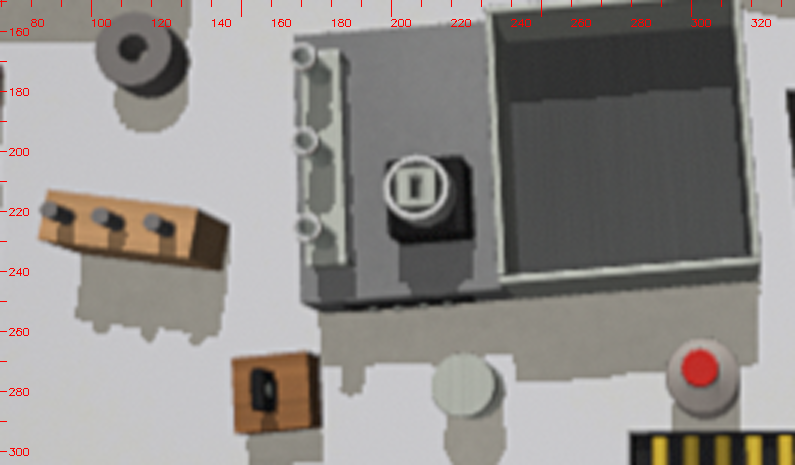

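View pics/c3.png

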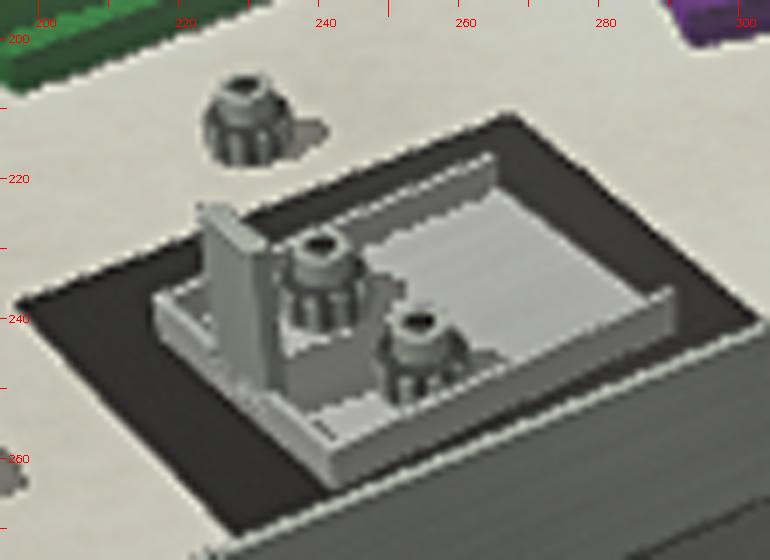

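View pics/c4.png

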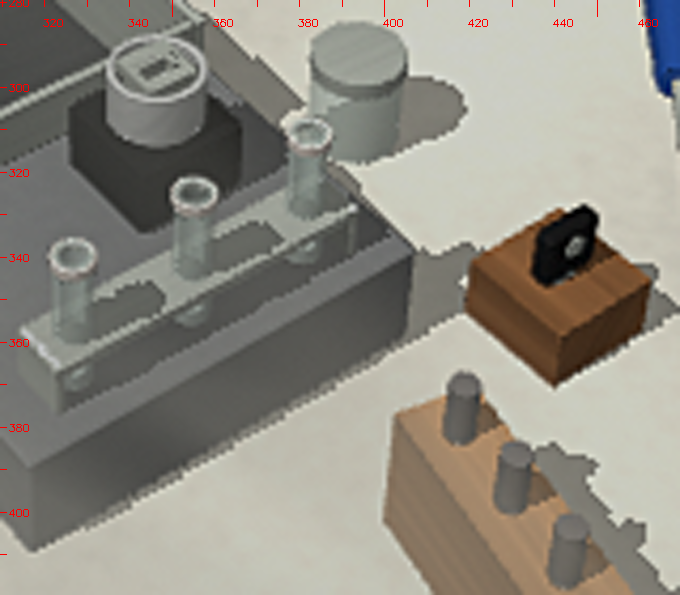

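c1/c3: handle plate top at top(388.8,182.0)/scene(227.9,226.6). Loose pinion collar at (453.9,215.6)/(229.5,206.8). Tray pinions at (375.8,209.8) and (401.9,205.4).
c2/c4: vials at (171,168), (171,197) and (172,225). Keyhole at about (208.5,212). Stick caps at (86,219.5), (104,222) and (121,223.5). The choices hold (bare aluminium tray, toothed pinion).

Run:
```python
from h import *
a=crop('top',190,195,40,30,10,None);b=crop('scene',332,280,40,30,10,None)
c=crop('top',142,262,40,30,10,None);d=crop('scene',425,320,40,30,10,None)
cv2.imwrite('pics/c5.png',np.vstack([np.hstack([a,b]),np.hstack([c,d])]))
f=lambda n,t,s:print(n,*[np.round(x,1) for x in tri(t,s)])
f('handle',(388.8,182.05),(227.9,226.6))
f('loose',(453.9,215.6),(229.5,206.8))
f('pa',(375.8,209.8),(254.6,240.4));f('pb',(401.9,205.4),(240.5,229.2))
for i,(t,s) in enumerate([((170.8,168.2),(326.7,340)),((171.2,196.8),(355.4,325.4)),((171.8,225.2),(382.2,311.3))]):f('vial%d'%i,t,s)
f('khole',(208.5,212.2),(346.4,295.7))
for t,s in [((86.2,219.5),(443.9,403.3)),((103.8,221.8),(430.9,386.3)),((120.8,223.5),(418.7,369.1))]:f('stick',t,s)
c1=lambda x,y:(x/5.3+324.5,y/5.3+164.5)
for n,p,z in[('trayBL',(190,137),21),('trayBR',(450,100),21),('trayFL',(243,462),21),('trayFR',(505,422),21),('matTL',(38,80),3),('matTR',(540,37),3),('matBR',(598,491),3),('matBL',(86,538),3)]:print(n,atz('top',c1(*p),z).round(1))
c2=lambda x,y:(x/3+69.5,y/3+149.5)
for n,p,z in[('tubrimA',(488,14),90),('tubrimB',(735,0),90),('tubrimC',(757,264),90),('tubrimD',(502,280),90),('sprayer',(700,368),170),('vise',(0,0),0)]:print(n,atz('top',c2(*p),z).round(1))
```

```text
handle [ 618.1 -235.6   82.9] 1.3
loose [ 547.7 -398.2   28.2] 0.6
pa [ 562.8 -209.5   36. ] 0.3
pb [ 572.5 -272.3   36.8] 0.4
vial0 [640.8 258.3 132.3] 0.3
vial1 [575.5 254.7 131.9] 0.7
vial2 [511.3 250.6 132.5] 0.8
khole [540.8 172.1 126.9] 0.8
stick [533.5 457.9  98.2] 0.8
stick [527.9 417.9  97.1] 0.6
stick [522.9 377.8  99.5] 0.1
trayBL [ 615.6 -175.    21. ]
trayBR [ 631.8 -296.1   21. ]
trayFL [ 463.1 -195.2   21. ]
trayFR [ 480.3 -314.7   21. ]
matTL [ 649.2 -105.6    3. ]
matTR [ 667.4 -343.8    3. ]
matBR [ 450.4 -360.     3. ]
matBL [ 431.1 -124.3    3. ]
tubrimA [687.4 129.4  90. ]
tubrimB [696.3 -63.4  90. ]
tubrimC [487.3 -77.9  90. ]
tubrimD [477.1 115.   90. ]
sprayer [401.6 -36.8 170. ]
vise [738.3 564.9   0. ]
```

View pics/c5.png

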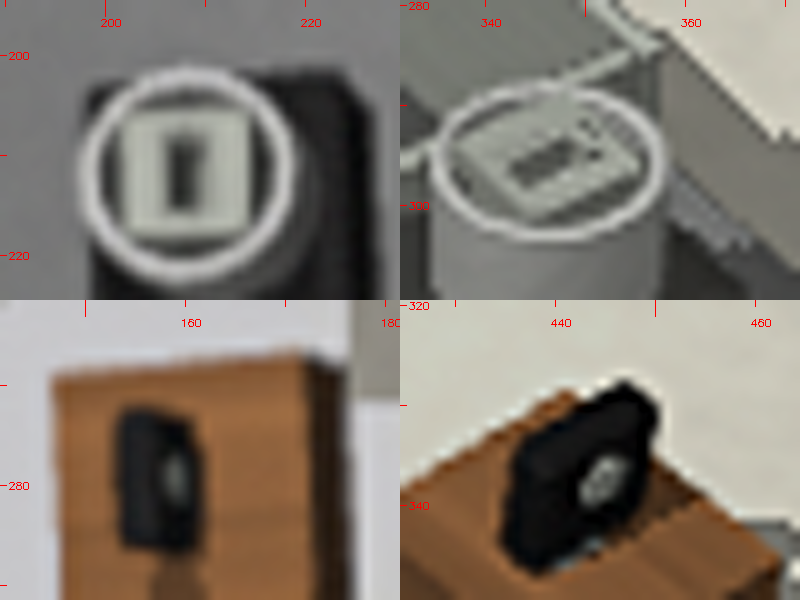

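```bash
cat > plan.py <<'E'
import sys,numpy as np
from station import r
from scipy.spatial.transform import Rotation as R
# usage: plan.py phi x y z  -> shift in tool axes after turning to phi (tool pointing down), units of full scale
def plan(phi,x,y,z):
    s=r.get_state();p=s['ee_pos'];Q=R.from_quat(s['eef_rot'])
    c,sn=np.cos(phi),np.sin(phi)
    T=R.from_matrix(np.array([[-sn,c,0],[c,sn,0],[0,0,-1.]]))
    w=(Q.inv()*T).as_rotvec()/np.pi
    d=T.inv().apply(np.array([x,y,z])-p)/30
    print('t',round(s['clock'],2),'p',p.round(1),'w',w.round(4),'d(target axes)',d.round(3),'|F|',np.round(s['force'],1),'width',round(s['width'],1))
if __name__=='__main__':plan(*map(float,sys.argv[1:]))
E
python3 plan.py .132 618 -236 150
python3 - <<'E'
from h import *
f=lambda n,t,s:print(n,*[np.round(x,1) for x in tri(t,s)])
f('khole',(207.9,211.5),(346.2,295.6));f('key',(155.8,279.2),(443.3,331.5))
E
```

```text
t 0.1 p [154.4 501.4 230.8] w [-4.000e-04  2.000e-04  3.629e-01] d(target axes) [-26.399  12.083   2.692] |F| [-0.3 -0.3 -0.5] width 85.2
khole [542.  173.1 128.5] 0.7
key [398.1 304.8  65.3] 0.5
```

Emit:
drive_tool(rows=[0,0,0,0,0,0.052,0,0,0,0,0,0.052,0,0,0,0,0,0.052,0,0,0,0,0,0.052,0,0,0,0,0,0.052], fingers=-0.15)

```text
clock: 0.72
ee_pos: [154.5, 501.5, 230.9]
eef_rot: [0.532, 0.847, -0.0, 0.0]
force: [0.3, 0.9, -0.5]
width: 36.3
gripper_force: 0.0
```

Emit:
drive_tool(rows=[0,0,0,0,0,0.052,0,0,0,0,0,0.051,-0.5,0.23,0,0,0,0,-0.88,0.4,0,0,0,0,-0.88,0.4,0,0,0,0])

```text
clock: 1.35
ee_pos: [194.6, 436.9, 231.0]
eef_rot: [0.657, 0.754, -0.0, 0.0]
force: [0.2, 0.5, -0.5]
width: 36.2
gripper_force: 0.0
```

Emit:
drive_tool(rows=[-0.88,0.4,0,0,0,0,-0.88,0.4,0,0,0,0,-0.88,0.4,0,0,0,0,-0.88,0.4,0,0,0,0,-0.88,0.4,0,0,0,0])

```text
clock: 1.98
ee_pos: [271.2, 313.7, 231.2]
eef_rot: [0.657, 0.753, -0.0, 0.0]
force: [-0.2, -0.1, -0.5]
width: 36.0
gripper_force: 0.0
```

Emit:
drive_tool(rows=[-0.88,0.4,0,0,0,0,-0.88,0.4,0,0,0,0,-0.88,0.4,0,0,0,0,-0.88,0.4,0,0,0,0,-0.88,0.4,0,0,0,0])

```text
clock: 2.6
ee_pos: [347.7, 190.8, 231.2]
eef_rot: [0.657, 0.753, -0.0, 0.0]
force: [-0.5, -0.3, 0.2]
width: 36.4
gripper_force: 0.0
```

Emit:
drive_tool(rows=[-0.88,0.4,0,0,0,0,-0.88,0.4,0,0,0,0,-0.88,0.4,0,0,0,0,-0.88,0.4,0,0,0,0,-0.88,0.4,0,0,0,0])

```text
clock: 3.22
ee_pos: [424.2, 67.9, 231.2]
eef_rot: [0.658, 0.753, -0.0, -0.0]
force: [0.2, 0.5, 0.7]
width: 36.5
gripper_force: 0.0
```

Emit:
drive_tool(rows=[-0.88,0.4,0,0,0,0,-0.88,0.4,0,0,0,0,-0.88,0.4,0,0,0,0,-0.88,0.4,0,0,0,0,-0.88,0.4,0,0,0,0])

```text
clock: 3.85
ee_pos: [500.8, -55.0, 231.2]
eef_rot: [0.658, 0.753, -0.0, -0.0]
force: [0.2, 0.3, -0.6]
width: 36.4
gripper_force: 0.0
```

```bash
python3 plan.py .132 618 -236 150
python3 - <<'E'
from h import *
from station import r
for n in('scene','top'):
    d=r.snapshot(n);pickle.dump(d,open(f'pics/{n}1.pkl','wb'))
    df=cv2.absdiff(d['color'],D[n]['color']).max(2)
    D[n]=d
a=crop('top',325,165,150,112,5.3,None);b=crop('scene',195,195,110,80,5,None)
cv2.imwrite('pics/c6.png',np.vstack([cv2.resize(a,(550,411))[:300],cv2.resize(b,(550,400))[:300]]))
E
```

```text
t 3.85 p [500.8 -55.  231.2] w [-0.0002  0.      0.0012] d(target axes) [-6.496  3.078  2.708] |F| [ 0.2  0.3 -0.6] width 36.4
```

Run:
```python
from h import *
for n,b in(('top',(325,165,150,112)),('scene',(195,195,110,80))):
    d=load(f'pics/{n}1.pkl');x,y,w,h=b
    df=cv2.absdiff(d['color'],D[n]['color']).max(2)[y:y+h,x:x+w]
    m=df>40;ys,xs=np.nonzero(m);print(n,m.sum(),(xs.min()+x,xs.max()+x,ys.min()+y,ys.max()+y) if m.any() else '')
```

```text
top 2916 (np.int64(325), np.int64(357), np.int64(165), np.int64(276))
scene 14 (np.int64(293), np.int64(299), np.int64(195), np.int64(198))
```

Emit:
drive_tool(rows=[-0.8,0.38,0,0,0,0,-0.8,0.38,0,0,0,0,-0.8,0.38,0,0,0,0,-0.8,0.38,0,0,0,0,-0.8,0.38,0,0,0,0])

```text
clock: 4.58
ee_pos: [572.9, -165.4, 231.4]
eef_rot: [0.658, 0.753, -0.0, -0.0]
force: [0.1, -0.9, -0.3]
width: 35.7
gripper_force: 0.0
```

Emit:
drive_tool(rows=[-0.8,0.38,0,0,0,0,-0.8,0.38,0,0,0,0,-0.8,0.38,0,0,0,0,-0.1,0.04,0.9,0,0,0,0,0,0.9,0,0,0])

```text
clock: 5.2
ee_pos: [617.8, -234.9, 176.6]
eef_rot: [0.658, 0.753, -0.0, -0.0]
force: [0.0, 0.8, -0.4]
width: 36.2
gripper_force: 0.0
```

```bash
python3 plan.py .132 618 -236 40
```

```text
t 5.2 p [ 617.8 -234.9  176.6] w [-0.0001 -0.      0.0008] d(target axes) [-3.900e-02  2.000e-03  4.553e+00] |F| [ 0.   0.8 -0.4] width 36.2
```

Tray unmoved (only the arm differs). Descend and grip.

Emit:
drive_tool(rows=[-0.04,0,0.91,0,0,0,0,0,0.91,0,0,0,0,0,0.91,0,0,0,0,0,0.91,0,0,0,0,0,0.91,0,0,0])

```text
clock: 5.82
ee_pos: [617.6, -235.4, 40.1]
eef_rot: [0.658, 0.753, -0.0, -0.0]
force: [0.0, -0.0, -0.1]
width: 36.4
gripper_force: 0.0
```

Emit:
drive_tool(rows=[0,0,0,0,0,0,0,0,0,0,0,0,0,0,0,0,0,0,0,0,0,0,0,0,0,0,0,0,0,0], fingers=-1, newtons=100)

```text
clock: 6.45
ee_pos: [618.8, -235.9, 41.2]
eef_rot: [0.659, 0.752, 0.0, 0.0]
force: [0.8, -1.0, -2.4]
width: 8.8
gripper_force: 97.6
```

Emit:
drive_tool(rows=[0,0,-0.1,0,0,0,0,0,-0.3,0,0,0,0,0,-0.5,0,0,0,0,0,-0.5,0,0,0,0,0,-0.5,0,0,0])

```text
clock: 7.08
ee_pos: [618.9, -235.9, 99.4]
eef_rot: [0.659, 0.752, 0.0, 0.0]
force: [0.5, -0.6, -3.2]
width: 9.3
gripper_force: 97.6
```

```bash
python3 plan.py .055 650 30 200;python3 - <<'E'
from h import *
from station import r
for n in('scene','top'):
    d=r.snapshot(n);pickle.dump(d,open(f'pics/{n}2.pkl','wb'));D[n]=d
a=crop('top',305,140,170,125,3.2,None);b=crop('scene',180,150,180,125,3,None)
cv2.imwrite('pics/c6.png',np.hstack([cv2.resize(a,(400,294)),cv2.resize(b,(400,294))]))
E
```

```text
t 7.08 p [ 618.9 -235.9   99.4] w [0.0003 0.0002 0.0244] d(target axes) [ 8.793  1.524 -3.353] |F| [ 0.5 -0.6 -3.2] width 9.3
```

View pics/c6.png

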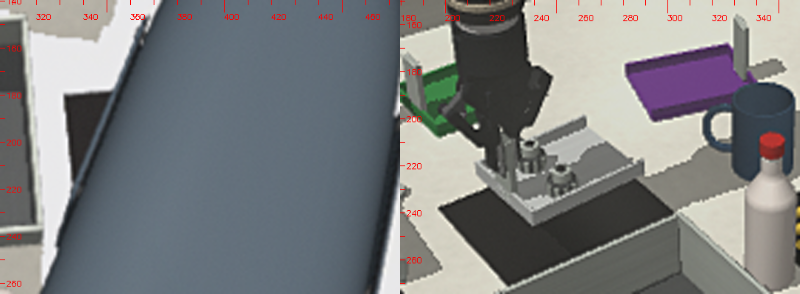

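Tray held level with both pinions. Lift and carry it over the tub.

Emit:
drive_tool(rows=[0,0,-0.6,0,0,0.005,0,0,-0.7,0,0,0.005,0,0,-0.7,0,0,0.005,0,0,-0.7,0,0,0.005,0,0,-0.6,0,0,0.004])

```text
clock: 7.8
ee_pos: [618.5, -235.8, 197.4]
eef_rot: [0.687, 0.727, -0.0, -0.0]
force: [-0.8, -0.0, -3.8]
width: 8.9
gripper_force: 97.8
```

Emit:
drive_tool(rows=[0,0,-0.4,0,0,0,0.1,0,-0.15,0,0,0,0.2,0.03,0,0,0,0,0.3,0.05,0,0,0,0,0.4,0.06,0,0,0,0])

```text
clock: 8.43
ee_pos: [621.0, -204.8, 212.7]
eef_rot: [0.687, 0.727, -0.0, -0.0]
force: [0.6, 1.5, -3.3]
width: 8.5
gripper_force: 97.8
```

Emit:
drive_tool(rows=[0.5,0.07,0,0,0,0,0.5,0.07,0,0,0,0,0.5,0.07,0,0,0,0,0.5,0.07,0,0,0,0,0.5,0.07,0,0,0,0])

```text
clock: 9.05
ee_pos: [627.5, -129.0, 213.4]
eef_rot: [0.687, 0.727, -0.0, 0.0]
force: [-0.3, 0.5, -3.9]
width: 8.9
gripper_force: 97.8
```

Emit:
drive_tool(rows=[0.5,0.07,0,0,0,0,0.5,0.07,0,0,0,0,0.5,0.07,0,0,0,0,0.5,0.07,0,0,0,0,0.5,0.07,0,0,0,0])

```text
clock: 9.68
ee_pos: [633.8, -53.6, 213.3]
eef_rot: [0.687, 0.727, -0.0, 0.0]
force: [-0.3, -0.7, -3.8]
width: 9.0
gripper_force: 97.8
```

Emit:
drive_tool(rows=[0.5,0.07,0,0,0,0,0.5,0.07,0,0,0,0,0.5,0.07,0,0,0,0,0.4,0.06,0,0,0,0,0.3,0.04,0,0,0,0])

```text
clock: 10.3
ee_pos: [639.3, 12.6, 213.3]
eef_rot: [0.687, 0.727, -0.0, 0.0]
force: [0.1, 0.4, -3.7]
width: 9.1
gripper_force: 97.8
```

```bash
python3 plan.py .055 640 27 215
```

```text
t 10.3 p [639.3  12.6 213.3] w [-0.      0.      0.0005] d(target axes) [ 0.478  0.048 -0.057] |F| [ 0.1  0.4 -3.7] width 9.1
```

Emit:
drive_tool(rows=[0.25,0.04,-0.06,0,0,0,0.22,0,0,0,0,0,0,0,0,-0.02,0,0,0,0,0,-0.03,0,0,0,0,0,-0.03,0,0])

```text
clock: 10.92
ee_pos: [639.6, 25.9, 215.2]
eef_rot: [0.682, 0.721, 0.092, 0.087]
force: [1.3, 0.4, -3.4]
width: 8.8
gripper_force: 98.1
```

Run:
```python
from station import r
from scipy.spatial.transform import Rotation as R
s=r.get_state();print(R.from_quat(s['eef_rot']).as_matrix().round(3)[:,2],s['q'].round(2),s['ee_pos'].round(1))
```

```text
[ 0.251  0.014 -0.968] [ 0.04  0.26 -0.07  0.99  0.    1.55] [639.6  25.9 215.2]
```

Tilting in the right direction (tool points outward). Continue.

Emit:
drive_tool(rows=[0,0,0,-0.03,0,0,0,0,0,-0.03,0,0,0,0,0,-0.03,0,0,0,0,0,-0.03,0,0,0,0,0,-0.03,0,0])

```text
clock: 11.55
ee_pos: [639.0, 25.8, 215.4]
eef_rot: [0.642, 0.679, 0.258, 0.244]
force: [0.7, -0.1, -2.7]
width: 8.7
gripper_force: 98.3
```

Emit:
drive_tool(rows=[0,0,0,-0.03,0,0,0,0,0,-0.03,0,0,0,0,0,-0.02,0,0,0,0,0,0,0,0,0,0,0,0,0,0])

```text
clock: 12.18
ee_pos: [640.1, 25.9, 215.6]
eef_rot: [0.607, 0.642, 0.34, 0.321]
force: [0.5, 0.2, -1.7]
width: 8.7
gripper_force: 98.3
```

Emit:
drive_tool(rows=[0,0,0,0,0,0,0,0,0,0,0,0,0,0,0,0,0,0,0,0,0,0,0,0,0,0,0,0,0,0])

```text
clock: 12.8
ee_pos: [639.6, 25.9, 215.1]
eef_rot: [0.607, 0.642, 0.34, 0.321]
force: [-0.8, 1.0, -2.7]
width: 8.7
gripper_force: 98.3
```

```bash
python3 plan.py .055 640 27 215
python3 - <<'E'
from h import *
from station import r
for n in('scene',):
    d=r.snapshot(n);pickle.dump(d,open(f'pics/{n}3.pkl','wb'));D[n]=d
crop('scene',200,190,230,180,3,'pics/c7.png')
E
```

```text
t 12.8 p [639.6  25.9 215.1] w [ 3.1e-01 -2.0e-04  4.0e-04] d(target axes) [0.036 0.014 0.003] |F| [-0.8  1.  -2.7] width 8.7
```

View pics/c7.png

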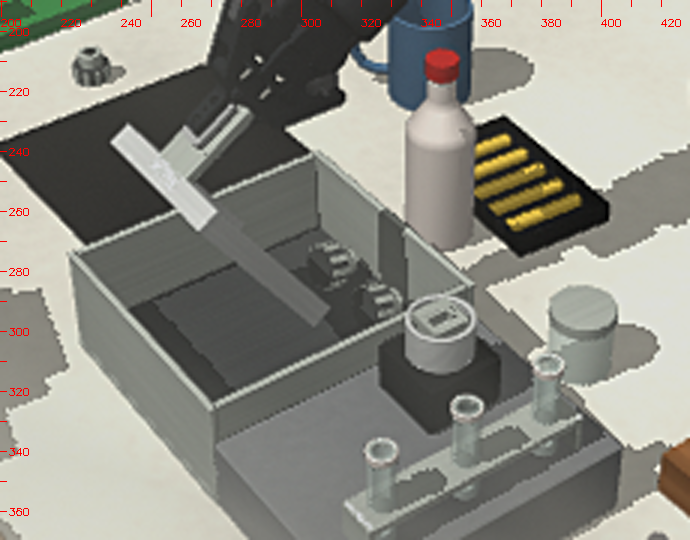

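Both pinions lie in the tub (at about scene (306,265) and (323,277)) and the tray is empty. Level it and bring it back.

Emit:
drive_tool(rows=[0,0,0,0.04,0,0,0,0,0,0.05,0,0,0,0,0,0.05,0,0,0,0,0,0.05,0,0,0,0,0,0.05,0,0])

```text
clock: 13.48
ee_pos: [641.1, 25.9, 215.7]
eef_rot: [0.682, 0.721, 0.088, 0.083]
force: [1.8, 0.1, -2.1]
width: 8.7
gripper_force: 98.2
```

Emit:
drive_tool(rows=[0,0,0,0.05,0,0,0,0,0,0.02,0,-0.004,-0.4,0,0,0,0,-0.005,-0.6,-0.1,0,0,0,-0.005,-0.8,-0.1,0,0,0,-0.005])

```text
clock: 14.1
ee_pos: [639.3, -29.2, 214.2]
eef_rot: [0.664, 0.747, 0.01, 0.01]
force: [-0.1, -0.6, -0.6]
width: 8.7
gripper_force: 98.2
```

Emit:
drive_tool(rows=[-0.8,-0.14,0,0,0,-0.005,-0.8,-0.14,0,0,0,0,-0.8,-0.14,0,0,0,0,-0.8,-0.14,0,0,0,0,-0.8,-0.14,0,0,0,0])

```text
clock: 14.72
ee_pos: [633.6, -151.6, 214.3]
eef_rot: [0.659, 0.752, 0.009, 0.01]
force: [0.2, 0.5, -1.6]
width: 8.9
gripper_force: 98.2
```

```bash
python3 plan.py .132 619 -226 60
```

```text
t 14.72 p [ 633.6 -151.6  214.3] w [ 0.0087  0.001  -0.0002] d(target axes) [-2.395 -0.808  5.143] |F| [ 0.2  0.5 -1.6] width 8.9
```

Emit:
drive_tool(rows=[-0.7,-0.2,0,0.009,0.001,0,-0.7,-0.2,0,0,0,0,-0.6,-0.2,0.2,0,0,0,-0.3,-0.15,0.6,0,0,0,-0.1,-0.05,0.8,0,0,0])

```text
clock: 15.35
ee_pos: [619.3, -226.0, 165.4]
eef_rot: [0.659, 0.752, -0.0, -0.0]
force: [0.3, 0.6, -1.3]
width: 8.7
gripper_force: 98.4
```

Emit:
drive_tool(rows=[0,0,0.8,0,0,0,0,0,0.8,0,0,0,0,0,0.8,0,0,0,0,0,0.8,0,0,0,0,0,0.3,0,0,0])

```text
clock: 15.98
ee_pos: [618.1, -224.6, 59.1]
eef_rot: [0.659, 0.752, -0.001, -0.002]
force: [0.1, 1.0, -1.2]
width: 8.6
gripper_force: 98.1
```

```bash
python3 plan.py .132 619 -226 42
```

```text
t 15.97 p [ 618.1 -224.6   59.1] w [-0.0014 -0.0006 -0.0002] d(target axes) [-0.051  0.025  0.568] |F| [ 0.1  1.  -1.2] width 8.6
```

Emit:
drive_tool(rows=[0,0,0.25,0,0,0,0,0,0.2,0,0,0,0,0,0.1,0,0,0,0,0,0.05,0,0,0,0,0,0,0,0,0])

```text
clock: 16.6
ee_pos: [619.4, -224.6, 42.9]
eef_rot: [0.659, 0.752, -0.001, -0.001]
force: [0.3, 0.1, -1.8]
width: 8.9
gripper_force: 98.1
```

```bash
python3 plan.py .132 619 -226 41
```

```text
t 16.6 p [ 619.4 -224.6   42.9] w [-0.0008 -0.0002 -0.0001] d(target axes) [-0.046 -0.018  0.063] |F| [ 0.3  0.1 -1.8] width 8.9
```

Emit:
drive_tool(rows=[0,0,0.05,0,0,0,0,0,0.03,0,0,0,0,0,0,0,0,0,0,0,0,0,0,0])

```text
clock: 17.1
ee_pos: [619.4, -224.6, 41.0]
eef_rot: [0.659, 0.752, -0.001, -0.001]
force: [-1.2, 0.6, 5.9]
width: 8.9
gripper_force: 99.4
```

Emit:
drive_tool(rows=[0,0,0,0,0,0,0,0,0,0,0,0,0,0,0,0,0,0,0,0,0,0,0,0,0,0,0,0,0,0], fingers=-0.2)

```text
clock: 17.73
ee_pos: [619.2, -224.5, 40.3]
eef_rot: [0.659, 0.752, -0.001, -0.001]
force: [0.3, 1.1, -0.7]
width: 34.0
gripper_force: 0.0
```

Emit:
drive_tool(rows=[0,0,-0.4,0,0,0,0,0,-0.8,0,0,0,0,0,-0.8,0,0,0,0,0,-0.8,0,0,0,0,0,-0.4,0,0,0])

```text
clock: 18.35
ee_pos: [620.2, -224.8, 138.5]
eef_rot: [0.659, 0.752, -0.0, 0.0]
force: [0.6, -0.1, -0.4]
width: 34.2
gripper_force: 0.0
```

```bash
python3 plan.py 0.6 547.7 -398.2 80; python3 plan.py -0.5 547.7 -398.2 80
python3 - <<'E'
from h import *
from station import r
for n in('scene','top'):
    d=r.snapshot(n);pickle.dump(d,open(f'pics/{n}4.pkl','wb'))
    o=D[n]; b=dict(scene=(205,195,60,60),top=(435,200,40,40))[n];x,y,w,h=b
    df=cv2.absdiff(d['color'],o['color']).max(2)[y:y+h,x:x+w]
    print(n,(df>40).sum())
    if n=='scene': D[n]=d
crop('scene',180,170,150,110,5,'pics/c8.png')
E
```

```text
t 18.35 p [ 620.2 -224.8  138.5] w [-2.000e-04  1.000e-04 -1.491e-01] d(target axes) [-3.406 -5.257  1.951] |F| [ 0.6 -0.1 -0.4] width 34.2
t 18.35 p [ 620.2 -224.8  138.5] w [-1.00e-04  2.00e-04  2.01e-01] d(target axes) [-6.23   0.651  1.951] |F| [ 0.6 -0.1 -0.4] width 34.2
scene 836
top 1400
```

View pics/c8.png

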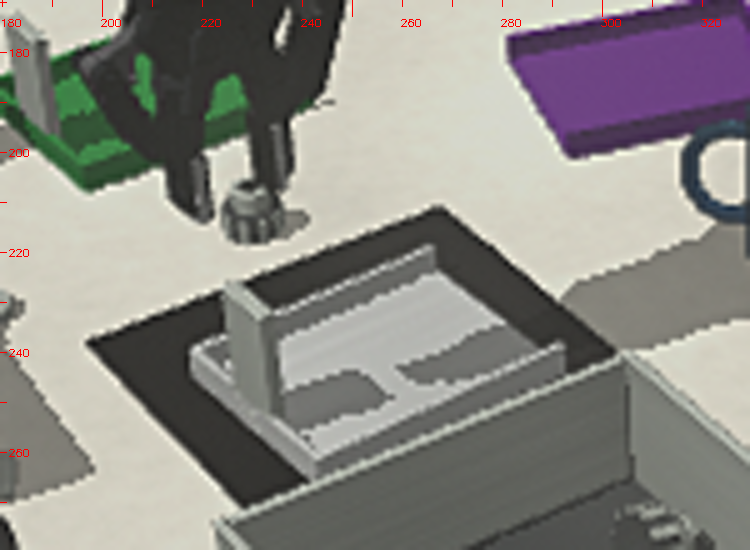

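The tray lies flat on the mat (handle top at (246,229)). The loose pinion is still at (229.5,206.9). Next I grip it.

Emit:
drive_tool(rows=[-0.77,-0.45,0,0,0,0,-0.77,-0.45,0,0,0,0,-0.77,-0.45,0,0,0,0,-0.77,-0.45,0,0,0,0,-0.77,-0.45,0,0,0,0], fingers=0.4)

```text
clock: 19.08
ee_pos: [566.9, -348.5, 135.2]
eef_rot: [0.659, 0.752, -0.001, -0.002]
force: [0.1, -0.5, 0.4]
width: 59.7
gripper_force: 0.0
```

Emit:
drive_tool(rows=[-0.77,-0.45,0.3,0,0,0,-0.77,-0.45,0.6,0,0,0,0,0,0.8,0,0,0,0,0,0.8,0,0,0,0,0,0.5,0,0,0])

```text
clock: 19.7
ee_pos: [545.8, -396.7, 44.2]
eef_rot: [0.659, 0.752, -0.001, -0.003]
force: [-0.2, 0.2, 0.6]
width: 59.7
gripper_force: 0.0
```

```bash
python3 plan.py .132 547.7 -398.2 6
```

```text
t 19.7 p [ 545.8 -396.7   44.2] w [-0.0015 -0.0008 -0.0002] d(target axes) [-0.058  0.057  1.274] |F| [-0.2  0.2  0.6] width 59.7
```

Emit:
drive_tool(rows=[-0.06,0.06,0.4,0,0,0,0,0,0.4,0,0,0,0,0,0.3,0,0,0,0,0,0.15,0,0,0,0,0,0,0,0,0])

```text
clock: 20.32
ee_pos: [548.6, -398.7, 8.9]
eef_rot: [0.659, 0.752, -0.001, -0.001]
force: [0.1, -1.2, -0.6]
width: 59.9
gripper_force: 0.0
```

Emit:
drive_tool(rows=[0,0,0,0,0,0,0,0,0,0,0,0,0,0,0,0,0,0,0,0,0,0,0,0,0,0,0,0,0,0], fingers=-1, newtons=60)

```text
clock: 20.95
ee_pos: [549.1, -399.1, 9.9]
eef_rot: [0.659, 0.752, -0.001, -0.0]
force: [-1.0, 1.0, 5.7]
width: 28.1
gripper_force: 58.8
```

Emit:
drive_tool(rows=[0,0,-0.3,0,0,0,0,0,-0.7,0,0,0,0,0,-0.9,0,0,0,0,0,-0.9,0,0,0,0,0,-0.9,0,0,0])

```text
clock: 21.58
ee_pos: [549.0, -398.8, 121.3]
eef_rot: [0.659, 0.752, -0.001, -0.001]
force: [0.3, -1.3, -0.2]
width: 28.3
gripper_force: 59.2
```

```bash
python3 plan.py .055 620 20 200
```

```text
t 21.57 p [ 549.  -398.8  121.3] w [-0.0008 -0.0002  0.0244] d(target axes) [13.808  3.132 -2.625] |F| [ 0.3 -1.3 -0.2] width 28.3
```

Emit:
drive_tool(rows=[0.3,0.1,-0.4,0,0,0,0.83,0.27,-0.4,0,0,0,0.83,0.27,-0.4,0,0,0,0.83,0.27,0,0,0,0,0.83,0.27,0,0,0,0])

```text
clock: 22.2
ee_pos: [570.1, -283.6, 156.1]
eef_rot: [0.659, 0.752, -0.001, -0.001]
force: [0.4, -0.5, -0.0]
width: 28.5
gripper_force: 59.2
```

Emit:
drive_tool(rows=[0.83,0.27,0,0,0,0,0.83,0.27,0,0,0,0,0.83,0.27,0,0,0,0,0.83,0.27,0,0,0,0,0.83,0.27,0,0,0,0])

```text
clock: 22.82
ee_pos: [593.4, -154.9, 155.9]
eef_rot: [0.659, 0.753, -0.001, -0.002]
force: [-0.4, -0.5, -0.9]
width: 28.2
gripper_force: 59.2
```

Emit:
drive_tool(rows=[0.83,0.27,0,0,0,0,0.83,0.27,0,0,0,0,0.83,0.27,0,0,0,0,0.83,0.27,0,0,0,0,0.83,0.27,0,0,0,0])

```text
clock: 23.45
ee_pos: [616.8, -26.3, 155.9]
eef_rot: [0.659, 0.753, -0.001, -0.002]
force: [0.7, -0.1, -0.8]
width: 28.7
gripper_force: 59.2
```

Emit:
drive_tool(rows=[0.83,0.27,0,0,0,0,0.83,0.27,0,0,0,0,0.5,0.1,0.3,0,0,0,0,0,0.6,0,0,0,0,0,0.6,0,0,0])

```text
clock: 24.08
ee_pos: [627.1, 38.8, 109.8]
eef_rot: [0.659, 0.752, -0.001, -0.001]
force: [-0.2, -0.3, -0.8]
width: 28.6
gripper_force: 59.2
```

```bash
python3 plan.py .132 630 40 42
```

```text
t 24.07 p [627.1  38.8 109.8] w [-0.0012 -0.0002  0.0002] d(target axes) [0.026 0.102 2.259] |F| [-0.2 -0.3 -0.8] width 28.6
```

Emit:
drive_tool(rows=[0.02,0.1,0.5,0,0,0,0,0,0.6,0,0,0,0,0,0.6,0,0,0,0,0,0.4,0,0,0,0,0,0.15,0,0,0])

```text
clock: 24.7
ee_pos: [630.2, 38.8, 42.5]
eef_rot: [0.659, 0.752, -0.001, -0.002]
force: [0.1, 0.6, -0.2]
width: 28.4
gripper_force: 59.3
```

Emit:
drive_tool(rows=[0,0,0,0,0,0,0,0,0,0,0,0,0,0,0,0,0,0,0,0,0,0,0,0,0,0,0,0,0,0], fingers=0.3)

```text
clock: 25.32
ee_pos: [630.8, 38.7, 43.6]
eef_rot: [0.659, 0.752, -0.001, -0.001]
force: [0.7, -0.2, -0.1]
width: 55.5
gripper_force: 0.0
```

Emit:
drive_tool(rows=[0,0,-0.5,0,0,0,0,0,-0.9,0,0,0,0,0,-0.9,0,0,0,0,0,-0.9,0,0,0,0,0,-0.9,0,0,0])

```text
clock: 25.95
ee_pos: [631.1, 38.7, 168.5]
eef_rot: [0.659, 0.752, -0.0, -0.001]
force: [0.7, 0.0, -1.4]
width: 55.3
gripper_force: 0.0
```

Emit:
drive_tool(rows=[0,0,-0.9,0,0,0,0,0,-0.9,0,0,0,0,0,0,0,0,0.042,0,0,0,0,0,0.042,0,0,0,0,0,0], fingers=-0.2)

```text
clock: 26.58
ee_pos: [631.2, 38.7, 221.5]
eef_rot: [0.752, 0.659, -0.0, -0.001]
force: [-0.3, 0.0, -0.4]
width: 34.2
gripper_force: 0.0
```

```bash
python3 plan.py -.132 533.5 457.9 160;python3 plan.py -.132 522.9 377.8 150
```

```text
t 26.57 p [631.2  38.7 221.5] w [-0.0006 -0.0001  0.0002] d(target axes) [13.424 -5.069  2.048] |F| [-0.3  0.  -0.4] width 34.2
t 26.57 p [631.2  38.7 221.5] w [-0.0006 -0.0001  0.0002] d(target axes) [10.731 -5.067  2.382] |F| [-0.3  0.  -0.4] width 34.2
```

Emit:
drive_tool(rows=[0.5,-0.25,0,0,0,0,0.85,-0.4,0,0,0,0,0.85,-0.4,0,0,0,0,0.85,-0.4,0,0,0,0,0.85,-0.4,0,0,0,0])

```text
clock: 27.2
ee_pos: [590.7, 163.8, 220.7]
eef_rot: [0.751, 0.66, -0.001, -0.001]
force: [-0.2, -0.5, -0.3]
width: 34.3
gripper_force: 0.0
```

Emit:
drive_tool(rows=[0.85,-0.4,0,0,0,0,0.85,-0.4,0,0,0,0,0.85,-0.4,0,0,0,0,0.85,-0.4,0,0,0,0,0.85,-0.4,0,0,0,0])

```text
clock: 27.82
ee_pos: [547.8, 297.9, 220.9]
eef_rot: [0.751, 0.66, -0.001, -0.001]
force: [0.5, 0.5, 0.0]
width: 34.3
gripper_force: 0.0
```

Emit:
drive_tool(rows=[0.85,-0.4,0,0,0,0,0.85,-0.4,0,0,0,0,0.85,-0.4,0.4,0,0,0,0,0,0.8,0,0,0,0,0,0.8,0,0,0])

```text
clock: 28.45
ee_pos: [522.1, 378.2, 160.4]
eef_rot: [0.751, 0.66, -0.001, -0.001]
force: [-0.7, -0.6, 0.1]
width: 33.9
gripper_force: 0.0
```

```bash
python3 plan.py -.132 522.9 377.8 74
python3 - <<'E'
from h import *
from station import r
d=r.snapshot('scene');D['scene']=d
a=crop('scene',225,235,120,80,4,None);b=crop('scene',380,300,100,120,3,None)
a=cv2.copyMakeBorder(a,0,40,0,0,0);print(a.shape,b.shape)
cv2.imwrite('pics/c9.png',np.hstack([a[:360],b[:360]]))
E
```

```text
t 28.45 p [522.1 378.2 160.4] w [-0.0009 -0.0001  0.0011] d(target axes) [-0.008  0.029  2.879] |F| [-0.7 -0.6  0.1] width 33.9
(360, 480, 3) (360, 300, 3)
```

View pics/c9.png

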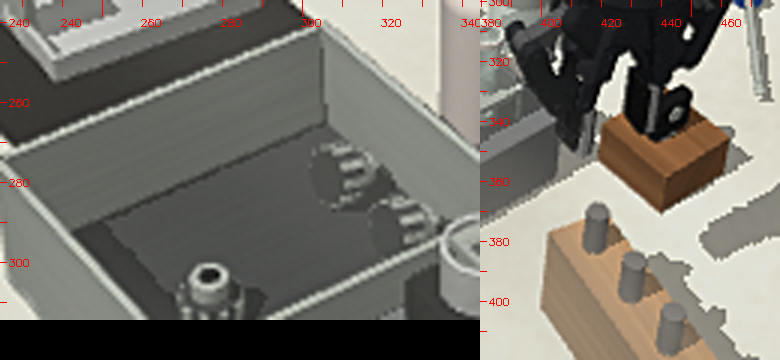

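All three pinions are in the tub, at scene (308,278), (323,290) and (278,305). The sticks stand undisturbed. Grip the first stick.

Emit:
drive_tool(rows=[0,0.03,0.7,0,0,0,0,0,0.8,0,0,0,0,0,0.8,0,0,0,0,0,0.45,0,0,0,0,0,0.13,0,0,0])

```text
clock: 29.12
ee_pos: [523.4, 376.9, 74.1]
eef_rot: [0.752, 0.659, -0.001, -0.001]
force: [-0.2, 0.3, -0.3]
width: 33.8
gripper_force: 0.0
```

Emit:
drive_tool(rows=[0,0,0,0,0,0,0,0,0,0,0,0,0,0,0,0,0,0,0,0,0,0,0,0,0,0,0,0,0,0], fingers=-1, newtons=50)

```text
clock: 29.75
ee_pos: [524.3, 377.1, 75.1]
eef_rot: [0.752, 0.659, -0.0, -0.001]
force: [0.0, 0.3, 5.5]
width: 12.1
gripper_force: 49.0
```

```bash
python3 plan.py -.132 522.9 377.8 74
```

```text
t 29.75 p [524.3 377.1  75.1] w [-0.0006 -0.0003 -0.0001] d(target axes) [ 0.018 -0.048  0.038] |F| [0.  0.3 5.5] width 12.1
```

Emit:
drive_tool(rows=[0,0,-0.3,0,0,0,0,0,-0.6,0,0,0,0,0,-0.8,0,0,0,0,0,-0.8,0,0,0,0,0,-0.8,0,0,0])

```text
clock: 30.38
ee_pos: [524.0, 376.6, 174.4]
eef_rot: [0.752, 0.659, -0.001, -0.001]
force: [0.4, 0.3, 0.1]
width: 11.9
gripper_force: 48.8
```

Emit:
drive_tool(rows=[0,0,-0.8,0,0,0,0,0,-0.8,0,0,0,0,0,0,0,0,0,0,0,0,0,0,0])

```text
clock: 30.88
ee_pos: [524.0, 376.5, 220.7]
eef_rot: [0.752, 0.659, -0.001, -0.001]
force: [-0.4, 0.2, -0.6]
width: 12.1
gripper_force: 48.8
```

```bash
python3 plan.py -.132 511.3 250.6 222
```

```text
t 30.88 p [524.  376.5 220.7] w [-0.0011  0.0002 -0.0001] d(target axes) [-4.216  0.133 -0.045] |F| [-0.4  0.2 -0.6] width 12.1
```

Emit:
drive_tool(rows=[-0.4,0.01,0,0,0,0,-0.8,0.04,0,0,0,0,-0.8,0.04,0,0,0,0,-0.8,0.04,0,0,0,0,-0.8,0.04,0,0,0,0])

```text
clock: 31.5
ee_pos: [514.5, 267.3, 220.8]
eef_rot: [0.752, 0.659, -0.002, -0.001]
force: [-0.4, 0.0, -0.3]
width: 12.4
gripper_force: 48.8
```

Emit:
drive_tool(rows=[-0.5,0.01,0,0,0,0,-0.15,0,0,0,0,0,0,0,0,0,0,0,0,0,0,0,0,0])

```text
clock: 32.0
ee_pos: [512.9, 250.2, 221.3]
eef_rot: [0.752, 0.659, -0.001, -0.001]
force: [-0.3, 0.3, -0.4]
width: 12.0
gripper_force: 48.8
```

```bash
python3 plan.py -.132 512.5 249.3 221
python3 - <<'E'
from h import *
from station import r
for n in('scene','top'):
    D[n]=r.snapshot(n);pickle.dump(D[n],open(f'pics/{n}5.pkl','wb'))
a=crop('scene',357,270,50,60,7.5,None);b=crop('top',145,200,50,60,7.5,None)
cv2.imwrite('pics/c10.png',np.hstack([a,b]))
E
```

```text
t 32.0 p [512.9 250.2 221.3] w [-0.0009 -0.0001  0.0001] d(target axes) [-0.031 -0.009  0.011] |F| [-0.3  0.3 -0.4] width 12.0
```

View pics/c10.png

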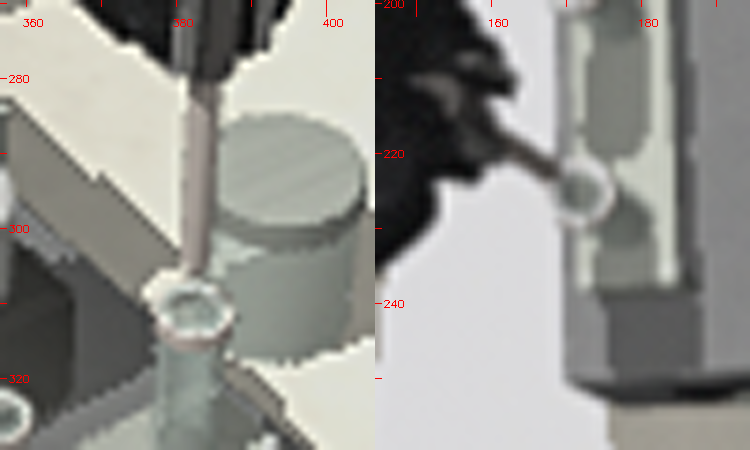

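The scene view shows the rod foot at (382.2,305.5) above the vial mouth at (382.2,310.7). The top view shows the rod pointing at the mouth (172,225). I check the remaining offset numerically.

Run:
```python
from h import *
for n in('scene','top'):D[n]=load(f'pics/{n}5.pkl')
t=np.linspace(0,2*np.pi,60)
circ=lambda x,y,z,r:np.c_[x+r*np.cos(t),y+r*np.sin(t),0*t+z]
vx,vy=511.3,250.6
for n in D:
    m=proj(n,circ(vx,vy,132.4,9.5));f=proj(n,circ(vx,vy,147.7,4));ax=proj(n,[[vx,vy,132.4],[vx,vy,147.7],[vx,vy,175]])
    print(n,'mouth',m.mean(0).round(1),'foot c',f.mean(0).round(1),'foot v max',f[:,1].max().round(1),'u max',f[:,0].max().round(1),'axis',ax.round(1).tolist())
    J=[(proj(n,[[vx+10*a,vy+10*b,148+10*c]])-proj(n,[[vx,vy,148]]))[0].round(2).tolist() for a,b,c in((1,0,0),(0,1,0),(0,0,1))];print('d/10mm',J)
im=D['scene']['color'].astype(int)
for v in (285,290,295,300,302,303,304,305,306,307):print(v,[tuple(c)[0]-0 for c in im[v,374:392]])
im=D['top']['color'].astype(int);print('top')
for v in range(215,226):print(v,im[v,158:178,0].tolist())
```

```text
scene mouth [382.3 311.4] foot c [382.8 305.3] foot v max 306.8 u max 384.9 axis [[382.4, 311.3], [382.8, 305.3], [383.5, 294.4]]
d/10mm [[-4.31, 1.91], [3.17, 3.07], [0.27, -3.97]]
top mouth [171.9 225. ] foot c [169.7 223.7] foot v max 225.5 u max 171.5 axis [[171.9, 225.1], [169.7, 223.7], [165.5, 221.1]]
d/10mm [[0.18, -4.54], [-4.62, 0.05], [-1.5, -0.92]]
285 [np.int64(220), np.int64(220), np.int64(220), np.int64(220), np.int64(221), np.int64(222), np.int64(226), np.int64(191), np.int64(163), np.int64(168), np.int64(155), np.int64(108), np.int64(188), np.int64(230), np.int64(230), np.int64(179), np.int64(182), np.int64(192)]
290 [np.int64(219), np.int64(218), np.int64(219), np.int64(221), np.int64(221), np.int64(222), np.int64(229), np.int64(170), np.int64(163), np.int64(165), np.int64(140), np.int64(110), np.int64(169), np.int64(173), np.int64(171), np.int64(169), np.int64(168), np.int64(167)]
295 [np.int64(229), np.int64(224), np.int64(221), np.int64(221), np.int64(221), np.int64(223), np.int64(229), np.int64(168), np.int64(167), np.int64(159), np.int64(125), np.int64(116), np
[... 2424 characters left out ...]
9 [62, 56, 50, 44, 55, 72, 87, 124, 179, 220, 211, 143, 136, 163, 180, 128, 120, 122, 121, 125]
220 [63, 61, 50, 52, 69, 81, 71, 72, 106, 157, 170, 133, 140, 168, 194, 163, 126, 119, 121, 127]
221 [42, 57, 77, 89, 124, 118, 92, 75, 70, 86, 104, 124, 172, 194, 207, 204, 181, 140, 137, 174]
222 [35, 102, 164, 176, 202, 195, 161, 116, 82, 68, 71, 108, 165, 178, 191, 205, 214, 189, 157, 196]
223 [54, 137, 216, 220, 225, 224, 213, 188, 135, 92, 83, 97, 127, 130, 150, 166, 198, 206, 165, 179]
224 [134, 199, 226, 222, 221, 221, 222, 223, 199, 167, 147, 120, 101, 106, 126, 130, 154, 187, 175, 142]
225 [205, 223, 220, 219, 219, 219, 219, 221, 222, 208, 174, 135, 94, 100, 121, 120, 131, 175, 194, 113]
```

Aligned within about 1 mm. Insert, checking the force.

Emit:
drive_tool(rows=[-0.02,0,0.2,0,0,0,0,0,0.2,0,0,0,0,0,0.2,0,0,0,0,0,0.2,0,0,0,0,0,0.1,0,0,0])

```text
clock: 32.72
ee_pos: [512.4, 248.9, 193.8]
eef_rot: [0.752, 0.659, -0.001, -0.001]
force: [-2.0, -0.8, 0.7]
width: 12.4
gripper_force: 48.8
```

```bash
python3 plan.py -.132 512.5 249.3 140
```

```text
t 32.73 p [512.4 248.9 193.8] w [-0.0011  0.0001 -0.0001] d(target axes) [0.013 0.002 1.795] |F| [-2.  -0.8  0.7] width 12.4
```

Emit:
drive_tool(rows=[0,-0.02,0.4,0,0,0,0,0,0.4,0,0,0,0,0,0.4,0,0,0,0,0,0.3,0,0,0,0,0,0.15,0,0,0])

```text
clock: 33.35
ee_pos: [511.8, 249.1, 144.1]
eef_rot: [0.752, 0.659, -0.001, -0.001]
force: [-0.6, -0.7, 0.0]
width: 12.6
gripper_force: 48.8
```

```bash
python3 plan.py -.132 512.5 249.3 138
```

```text
t 33.35 p [511.8 249.1 144.1] w [-0.0011  0.0001 -0.0001] d(target axes) [0.011 0.024 0.204] |F| [-0.6 -0.7  0. ] width 12.6
```

Emit:
drive_tool(rows=[0,0,0.1,0,0,0,0,0,0.1,0,0,0,0,0,0.05,0,0,0,0,0,0.05,0,0,0,0,0,0,0,0,0])

```text
clock: 33.98
ee_pos: [512.0, 249.2, 139.7]
eef_rot: [0.752, 0.659, 0.001, -0.001]
force: [-10.9, -4.5, 31.8]
width: 12.1
gripper_force: 52.3
```

Emit:
drive_tool(rows=[0,0,-0.08,0,0,0,0,0,0,0,0,0,0,0,0,0,0,0,0,0,0,0,0,0], fingers=-0.2)

```text
clock: 34.48
ee_pos: [511.8, 249.1, 137.9]
eef_rot: [0.752, 0.659, -0.001, -0.001]
force: [-0.7, 0.3, 0.3]
width: 34.2
gripper_force: 0.0
```

Emit:
drive_tool(rows=[0,0,-0.4,0,0,0,0,0,-0.8,0,0,0,0,0,-0.8,0,0,0,0.4,0,0,0,0,0,0.8,-0.03,0,0,0,0])

```text
clock: 35.1
ee_pos: [516.0, 285.6, 198.2]
eef_rot: [0.753, 0.658, -0.001, -0.001]
force: [-0.7, -0.2, -0.3]
width: 34.3
gripper_force: 0.0
```

Emit:
drive_tool(rows=[0.8,-0.03,0,0,0,0,0.8,-0.03,0,0,0,0,0.8,-0.03,0,0,0,0,0.8,-0.03,0,0,0,0,0.8,-0.03,0,0,0,0])

```text
clock: 35.72
ee_pos: [526.7, 406.9, 197.1]
eef_rot: [0.752, 0.659, -0.002, -0.001]
force: [1.3, 0.2, -0.7]
width: 34.1
gripper_force: 0.0
```

Emit:
drive_tool(rows=[0.4,0,0.3,0,0,0,0,0,0.8,0,0,0,0,0,0.8,0,0,0,0,0,0.8,0,0,0,0,0,0.3,0,0,0])

```text
clock: 36.35
ee_pos: [527.5, 416.1, 105.8]
eef_rot: [0.752, 0.659, -0.003, -0.001]
force: [-0.1, -0.6, 0.5]
width: 34.2
gripper_force: 0.0
```

```bash
python3 plan.py -.132 529 417.3 74
```

```text
t 36.35 p [527.5 416.1 105.8] w [-0.0017  0.0008 -0.    ] d(target axes) [0.048 0.045 1.059] |F| [-0.1 -0.6  0.5] width 34.2
```

Emit:
drive_tool(rows=[0.05,0.05,0.4,-0.002,0,0,0,0,0.4,0,0,0,0,0,0.2,0,0,0,0,0,0.06,0,0,0,0,0,0,0,0,0])

```text
clock: 36.98
ee_pos: [530.5, 417.7, 76.8]
eef_rot: [0.752, 0.659, 0.001, 0.001]
force: [-0.5, -0.4, 0.8]
width: 33.9
gripper_force: 0.0
```

Emit:
drive_tool(rows=[0,0,0,0,0,0,0,0,0,0,0,0,0,0,0,0,0,0,0,0,0,0,0,0,0,0,0,0,0,0], fingers=-1)

```text
clock: 37.6
ee_pos: [530.2, 417.9, 77.0]
eef_rot: [0.752, 0.659, 0.001, 0.001]
force: [-3.1, 0.6, 5.9]
width: 12.4
gripper_force: 48.8
```

Emit:
drive_tool(rows=[0,0,-0.3,0,0,0,0,0,-0.6,0,0,0,0,0,-0.8,0,0,0,0,0,-0.8,0,0,0,0,0,-0.8,0,0,0])

```text
clock: 38.22
ee_pos: [530.3, 417.6, 176.7]
eef_rot: [0.752, 0.659, 0.001, 0.002]
force: [-0.3, 0.5, -0.9]
width: 12.1
gripper_force: 48.7
```

Emit:
drive_tool(rows=[0,0,-0.8,0,0,0,0,0,-0.8,0,0,0,0,0,0,0,0,0,0,0,0,0,0,0])

```text
clock: 38.72
ee_pos: [529.8, 417.5, 222.9]
eef_rot: [0.752, 0.659, 0.001, 0.001]
force: [0.7, 0.2, -0.8]
width: 12.1
gripper_force: 48.7
```

```bash
python3 plan.py -.132 576.3 253.4 221
```

```text
t 38.73 p [529.8 417.5 222.9] w [ 0.001   0.0002 -0.0001] d(target axes) [-5.22   2.256  0.062] |F| [ 0.7  0.2 -0.8] width 12.1
```

Emit:
drive_tool(rows=[-0.4,0.17,0,0.001,0,0,-0.8,0.35,0,0,0,0,-0.8,0.35,0,0,0,0,-0.8,0.35,0,0,0,0,-0.8,0.35,0,0,0,0])

```text
clock: 39.35
ee_pos: [562.6, 301.7, 223.3]
eef_rot: [0.753, 0.658, -0.0, 0.0]
force: [-0.2, -0.4, -0.2]
width: 12.2
gripper_force: 48.7
```

Emit:
drive_tool(rows=[-0.8,0.35,0,0,0,0,-0.6,0.25,0,0,0,0,-0.19,0.08,0.06,0,0,0,0,0,0,0,0,0,0,0,0,0,0,0])

```text
clock: 39.98
ee_pos: [576.0, 255.1, 221.7]
eef_rot: [0.752, 0.659, 0.0, 0.0]
force: [-0.3, 0.1, 0.0]
width: 12.4
gripper_force: 48.7
```

```bash
python3 plan.py -.132 576.2 254.2 221
python3 - <<'E'
from h import *
from station import r
for n in('scene','top'):D[n]=r.snapshot(n);pickle.dump(D[n],open(f'pics/{n}6.pkl','wb'))
vx,vy=575.5,254.7
for n in D:
    print(n,proj(n,[[vx,vy,132.4],[vx,vy,149],[vx,vy,160],[vx,vy,175]]).round(1).tolist())
im=D['scene']['color'].astype(int)
for v in range(300,323,2):print(v,im[v,345:368,0].tolist())
im=D['top']['color'].astype(int);print('top')
for v in range(187,200):print(v,im[v,157:178,0].tolist())
E
```

```text
t 39.98 p [576.  255.1 221.7] w [ 0.0001 -0.      0.0001] d(target axes) [-0.029  0.01   0.022] |F| [-0.3  0.1  0. ] width 12.4
scene [[355.6, 325.2], [355.8, 318.7], [355.9, 314.2], [356.2, 308.1]]
top [[171.2, 196.6], [168.8, 194.6], [167.2, 193.3], [164.8, 191.5]]
300 [170, 170, 171, 133, 88, 83, 86, 91, 102, 127, 167, 165, 141, 119, 120, 121, 121, 128, 96, 128, 135, 135, 133]
302 [116, 110, 112, 114, 138, 165, 200, 205, 187, 118, 163, 164, 140, 124, 68, 122, 126, 126, 122, 122, 116, 111, 133]
304 [127, 124, 124, 119, 114, 112, 111, 112, 108, 112, 167, 163, 139, 127, 51, 35, 49, 70, 122, 128, 76, 121, 77]
306 [139, 135, 133, 126, 122, 121, 120, 114, 106, 115, 167, 161, 137, 127, 54, 41, 43, 41, 41, 78, 80, 79, 77]
308 [135, 130, 125, 125, 125, 122, 116, 111, 108, 115, 166, 160, 135, 126, 56, 44, 46, 47, 44, 41, 42, 64, 78]
310 [131, 130, 130, 129, 122, 119, 115, 112, 104, 115, 167, 159, 134, 123, 57, 50, 52, 53, 52, 52, 47, 38, 78]
312 [139, 133, 129, 126, 123, 121, 119, 110, 103, 98, 167, 159, 133, 103, 57, 54, 55, 50, 48, 47, 46, 47, 81]
314 [105, 107, 107, 101, 86, 59, 53, 52, 
[... 1156 characters left out ...]
 135, 170, 187, 203, 201, 195, 169, 117, 141, 179]
194 [220, 226, 225, 224, 225, 226, 218, 185, 124, 88, 73, 86, 123, 140, 155, 168, 194, 204, 162, 180, 203]
195 [224, 224, 223, 223, 223, 225, 227, 226, 194, 141, 92, 80, 89, 106, 124, 136, 168, 207, 200, 170, 202]
196 [223, 222, 222, 222, 222, 223, 224, 226, 226, 201, 158, 119, 91, 103, 121, 129, 142, 183, 199, 125, 177]
197 [222, 222, 222, 222, 222, 221, 223, 223, 226, 226, 205, 161, 101, 100, 117, 123, 135, 176, 199, 103, 141]
198 [222, 222, 222, 222, 222, 222, 223, 222, 223, 221, 206, 183, 139, 109, 114, 124, 149, 180, 166, 94, 112]
199 [222, 222, 222, 222, 222, 222, 222, 222, 223, 222, 216, 208, 184, 156, 135, 148, 177, 168, 111, 87, 96]
```

Emit:
drive_tool(rows=[-0.03,0.01,0.2,0,0,0,0,0,0.2,0,0,0,0,0,0.2,0,0,0,0,0,0.2,0,0,0,0,0,0.1,0,0,0])

```text
clock: 40.7
ee_pos: [576.2, 253.5, 194.2]
eef_rot: [0.752, 0.659, -0.0, 0.0]
force: [-0.4, -0.8, 0.3]
width: 12.0
gripper_force: 48.7
```

```bash
python3 plan.py -.132 576.2 254.2 143
```

```text
t 40.7 p [576.2 253.5 194.2] w [-0.0001  0.0001 -0.0001] d(target axes) [ 0.025 -0.004  1.706] |F| [-0.4 -0.8  0.3] width 12.0
```

Emit:
drive_tool(rows=[0,0,0.4,0,0,0,0,0,0.4,0,0,0,0,0,0.4,0,0,0,0,0,0.3,0,0,0,0,0,0.15,0,0,0])

```text
clock: 41.32
ee_pos: [576.2, 253.5, 144.5]
eef_rot: [0.752, 0.659, -0.0, 0.0]
force: [-0.3, 0.7, -0.3]
width: 12.1
gripper_force: 48.7
```

Emit:
drive_tool(rows=[0,0,0.05,0,0,0,0,0,0.05,0,0,0,0,0,0.03,0,0,0,0,0,0,0,0,0])

```text
clock: 41.82
ee_pos: [576.6, 253.7, 142.0]
eef_rot: [0.752, 0.659, 0.001, 0.0]
force: [-1.6, -0.3, 3.6]
width: 12.1
gripper_force: 49.1
```

Emit:
drive_tool(rows=[0,0,0.05,0,0,0,0,0,0,0,0,0])

```text
clock: 42.08
ee_pos: [576.7, 253.8, 141.8]
eef_rot: [0.752, 0.659, 0.001, 0.0]
force: [-4.0, -1.9, 13.8]
width: 11.8
gripper_force: 50.4
```

Emit:
drive_tool(rows=[0,0,-0.08,0,0,0,0,0,0,0,0,0,0,0,0,0,0,0,0,0,0,0,0,0], fingers=-0.2)

```text
clock: 42.58
ee_pos: [576.3, 253.5, 142.0]
eef_rot: [0.752, 0.659, -0.0, 0.0]
force: [-0.3, 0.1, -0.4]
width: 34.2
gripper_force: 0.0
```

Emit:
drive_tool(rows=[0,0,-0.4,0,0,0,0,0,-0.8,0,0,0,0,0,-0.8,0,0,0,0.4,-0.14,0,0,0,0,0.8,-0.28,0,0,0,0])

```text
clock: 43.2
ee_pos: [568.7, 291.2, 202.3]
eef_rot: [0.753, 0.658, 0.0, 0.0]
force: [-0.7, -0.5, 0.3]
width: 34.1
gripper_force: 0.0
```

Emit:
drive_tool(rows=[0.8,-0.28,0,0,0,0,0.8,-0.28,0,0,0,0,0.8,-0.28,0,0,0,0,0.8,-0.28,0,0,0,0,0.8,-0.28,0,0,0,0])

```text
clock: 43.82
ee_pos: [542.4, 417.1, 202.1]
eef_rot: [0.752, 0.659, 0.0, 0.0]
force: [0.8, 0.4, 0.2]
width: 34.0
gripper_force: 0.0
```

Emit:
drive_tool(rows=[0.8,-0.28,0,0,0,0,0.55,-0.18,0.2,0,0,0,0,0,0.8,0,0,0,0,0,0.8,0,0,0,0,0,0.8,0,0,0])

```text
clock: 44.45
ee_pos: [534.4, 457.7, 123.0]
eef_rot: [0.752, 0.659, -0.0, 0.0]
force: [0.0, 0.4, -0.2]
width: 34.3
gripper_force: 0.0
```

```bash
python3 plan.py -.132 534.9 457.5 74
```

```text
t 44.45 p [534.4 457.7 123. ] w [ 0.0001  0.0001 -0.0001] d(target axes) [-0.003  0.018  1.633] |F| [ 0.   0.4 -0.2] width 34.3
```

Emit:
drive_tool(rows=[0,0.02,0.5,0,0,0,0,0,0.5,0,0,0,0,0,0.4,0,0,0,0,0,0.2,0,0,0,0,0,0,0,0,0])

```text
clock: 45.08
ee_pos: [535.1, 457.2, 76.1]
eef_rot: [0.752, 0.659, -0.0, 0.0]
force: [-0.8, 0.1, 0.7]
width: 34.3
gripper_force: 0.0
```

Emit:
drive_tool(rows=[0,0,0,0,0,0,0,0,0,0,0,0,0,0,0,0,0,0,0,0,0,0,0,0,0,0,0,0,0,0], fingers=-1)

```text
clock: 45.7
ee_pos: [535.3, 457.6, 77.0]
eef_rot: [0.752, 0.659, 0.001, 0.0]
force: [-2.1, 0.3, 6.6]
width: 12.1
gripper_force: 48.9
```

Emit:
drive_tool(rows=[0,0,-0.3,0,0,0,0,0,-0.6,0,0,0,0,0,-0.8,0,0,0,0,0,-0.8,0,0,0,0,0,-0.8,0,0,0])

```text
clock: 46.32
ee_pos: [535.2, 457.2, 176.3]
eef_rot: [0.752, 0.659, 0.0, 0.0]
force: [-0.0, 0.6, 0.5]
width: 11.9
gripper_force: 48.7
```

Emit:
drive_tool(rows=[0,0,-0.8,0,0,0,0,0,-0.8,0,0,0,0,0,0,0,0,0,0,0,0,0,0,0])

```text
clock: 46.82
ee_pos: [535.0, 457.1, 222.4]
eef_rot: [0.752, 0.659, -0.0, 0.0]
force: [-0.5, -0.3, -1.1]
width: 12.1
gripper_force: 48.7
```

```bash
python3 plan.py -.132 641.3 257.6 221
```

```text
t 46.83 p [535.  457.1 222.4] w [-0.      0.0002 -0.0001] d(target axes) [-6.125  4.388  0.046] |F| [-0.5 -0.3 -1.1] width 12.1
```

Emit:
drive_tool(rows=[-0.4,0.29,0,0,0,0,-0.8,0.57,0,0,0,0,-0.8,0.57,0,0,0,0,-0.8,0.57,0,0,0,0,-0.8,0.57,0,0,0,0])

```text
clock: 47.45
ee_pos: [597.7, 338.0, 222.4]
eef_rot: [0.752, 0.659, -0.001, 0.0]
force: [-0.1, 0.6, -1.3]
width: 12.3
gripper_force: 48.7
```

Emit:
drive_tool(rows=[-0.8,0.57,0,0,0,0,-0.8,0.57,0,0,0,0,-0.6,0.43,0,0,0,0,-0.34,0.25,0.04,0,0,0,0,0,0,0,0,0])

```text
clock: 48.08
ee_pos: [641.6, 256.6, 221.7]
eef_rot: [0.753, 0.658, -0.0, -0.0]
force: [-0.1, 0.1, 0.5]
width: 12.5
gripper_force: 48.7
```

```bash
python3 plan.py -.132 641.5 257.1 221
python3 - <<'E'
from h import *
from station import r
for n in('scene','top'):D[n]=r.snapshot(n);pickle.dump(D[n],open(f'pics/{n}7.pkl','wb'))
vx,vy=640.8,258.3
for n in D:
    print(n,proj(n,[[vx,vy,132.4],[vx,vy,149],[vx,vy,160],[vx,vy,175]]).round(1).tolist())
im=D['scene']['color'].astype(int)
for v in range(320,338,2):print(v,im[v,316:338,0].tolist())
im=D['top']['color'].astype(int);print('top')
for v in range(161,170):print(v,im[v,157:178,0].tolist())
E
```

```text
t 48.08 p [641.6 256.6 221.7] w [-0.0001  0.0001 -0.0005] d(target axes) [ 0.015 -0.004  0.022] |F| [-0.1  0.1  0.5] width 12.5
scene [[326.6, 340.0], [326.6, 333.3], [326.5, 328.9], [326.5, 322.7]]
top [[170.8, 168.2], [168.4, 165.8], [166.7, 164.2], [164.4, 161.9]]
320 [124, 125, 125, 124, 123, 121, 120, 104, 166, 162, 139, 124, 82, 53, 48, 52, 53, 55, 54, 57, 57, 58]
322 [125, 125, 125, 124, 123, 121, 122, 103, 165, 163, 139, 118, 113, 129, 93, 55, 49, 54, 56, 56, 56, 58]
324 [121, 123, 124, 122, 122, 122, 123, 103, 165, 162, 138, 116, 110, 121, 124, 131, 93, 55, 50, 53, 55, 56]
326 [125, 124, 123, 123, 124, 124, 125, 103, 166, 163, 139, 118, 110, 118, 120, 120, 124, 129, 93, 56, 52, 56]
328 [125, 126, 124, 123, 124, 124, 123, 101, 165, 163, 139, 116, 104, 122, 122, 121, 121, 121, 124, 130, 92, 57]
330 [125, 123, 123, 124, 122, 123, 122, 116, 165, 161, 139, 117, 103, 121, 121, 120, 120, 120, 120, 120, 123, 129]
332 [125, 125, 124, 124, 123, 124, 124, 120, 164, 163, 138, 117, 115, 123, 123, 122, 122, 122, 120, 122, 121, 122]
334 [125, 124, 125, 123, 124, 122, 122, 120, 117, 135, 11
[... 448 characters left out ...]
 130, 148, 145, 141, 141, 138, 136, 138, 139, 138]
164 [226, 225, 225, 226, 227, 229, 217, 165, 104, 82, 76, 91, 147, 201, 200, 184, 156, 140, 139, 140, 140]
165 [225, 225, 225, 225, 226, 227, 228, 217, 165, 104, 82, 77, 122, 189, 199, 201, 201, 169, 139, 139, 141]
166 [225, 225, 225, 225, 225, 225, 227, 229, 218, 167, 109, 84, 98, 134, 152, 183, 220, 207, 146, 165, 173]
167 [225, 224, 225, 225, 225, 225, 226, 228, 229, 213, 144, 89, 101, 121, 134, 164, 209, 212, 150, 214, 218]
168 [225, 225, 225, 225, 224, 225, 225, 226, 229, 224, 161, 93, 102, 124, 135, 147, 185, 202, 139, 202, 215]
169 [225, 225, 225, 225, 225, 225, 225, 226, 227, 222, 170, 106, 98, 117, 130, 139, 173, 187, 112, 155, 189]
```

Emit:
drive_tool(rows=[0,-0.01,0.2,0,0,0,0,0,0.2,0,0,0,0,0,0.2,0,0,0,0,0,0.2,0,0,0,0,0,0.1,0,0,0])

```text
clock: 48.8
ee_pos: [640.8, 257.3, 194.5]
eef_rot: [0.752, 0.659, -0.0, 0.0]
force: [-0.2, -0.2, -0.1]
width: 12.3
gripper_force: 48.7
```

```bash
python3 plan.py -.132 641.5 257.1 143
```

```text
t 48.8 p [640.8 257.3 194.5] w [-0.0001  0.0001 -0.0001] d(target axes) [-0.005  0.023  1.715] |F| [-0.2 -0.2 -0.1] width 12.3
```

Emit:
drive_tool(rows=[0,0,0.4,0,0,0,0,0,0.4,0,0,0,0,0,0.4,0,0,0,0,0,0.3,0,0,0,0,0,0.15,0,0,0])

```text
clock: 49.42
ee_pos: [640.8, 257.3, 144.7]
eef_rot: [0.752, 0.659, -0.0, -0.0]
force: [0.3, 0.5, 0.6]
width: 12.1
gripper_force: 48.7
```

Emit:
drive_tool(rows=[0,0,0.05,0,0,0,0,0,0.05,0,0,0,0,0,0.04,0,0,0,0,0,0.03,0,0,0,0,0,0,0,0,0])

```text
clock: 50.05
ee_pos: [641.3, 257.5, 141.9]
eef_rot: [0.752, 0.659, 0.001, 0.0]
force: [-2.0, -0.0, 7.8]
width: 11.7
gripper_force: 49.5
```

Emit:
drive_tool(rows=[0,0,-0.06,0,0,0,0,0,0,0,0,0,0,0,0,0,0,0,0,0,0,0,0,0], fingers=-0.2)

```text
clock: 50.55
ee_pos: [641.0, 257.4, 142.1]
eef_rot: [0.752, 0.659, -0.0, 0.0]
force: [-0.1, 0.8, 0.0]
width: 34.6
gripper_force: 0.0
```

Emit:
drive_tool(rows=[0,0,-0.4,0,0,0,0,0,-0.8,0,0,0,0,0,-0.8,0,0,0,0,0,-0.6,0,0,0,0,0,0,0,0,0])

```text
clock: 51.18
ee_pos: [641.9, 257.7, 222.5]
eef_rot: [0.752, 0.659, 0.002, 0.001]
force: [0.5, -0.8, -0.0]
width: 34.4
gripper_force: 0.0
```

```bash
python3 plan.py -1.51 398.8 304.5 150; python3 plan.py 1.63 398.8 304.5 150;python3 -c "
from station import r;print(r.get_state()['q'].round(3))"
```

```text
t 51.17 p [641.9 257.7 222.5] w [ 0.0005 -0.0012  0.4385] d(target axes) [-7.992 -2.05   2.417] |F| [ 0.5 -0.8 -0. ] width 34.4
t 51.17 p [641.9 257.7 222.5] w [ 0.0013  0.0006 -0.561 ] d(target axes) [7.995 2.037 2.417] |F| [ 0.5 -0.8 -0. ] width 34.4
[ 0.382  0.538  0.428  1.457 -0.     2.085]
```

Emit:
drive_tool(rows=[0,0,0,0,0,-0.056,0,0,0,0,0,-0.056,0,0,0,0,0,-0.056,0,0,0,0,0,-0.056,0,0,0,0,0,-0.056])

```text
clock: 51.8
ee_pos: [640.7, 257.3, 219.4]
eef_rot: [0.398, 0.918, -0.0, -0.0]
force: [0.4, 0.8, 0.6]
width: 34.1
gripper_force: 0.0
```

Emit:
drive_tool(rows=[0,0,0,0,0,-0.056,0,0,0,0,0,-0.056,0,0,0,0,0,-0.056,0,0,0,0,0,-0.056,0,0,0,0,0,-0.056])

```text
clock: 52.42
ee_pos: [640.8, 257.3, 219.4]
eef_rot: [-0.031, 1.0, -0.0, -0.0]
force: [-0.8, 0.4, -0.6]
width: 33.9
gripper_force: 0.0
```

Emit:
drive_tool(rows=[0.5,0.1,0,0,0,0,0.8,0.2,0,0,0,0,0.8,0.2,0,0,0,0,0.8,0.2,0,0,0,0,0.8,0.2,0,0,0,0])

```text
clock: 53.05
ee_pos: [527.6, 278.0, 219.5]
eef_rot: [-0.028, 1.0, -0.0, -0.0]
force: [0.7, -0.0, 0.4]
width: 33.9
gripper_force: 0.0
```

Emit:
drive_tool(rows=[0.8,0.2,0,0,0,0,0.8,0.2,0.2,0,0,0,0.8,0.2,0.4,0,0,0,0.8,0.2,0.5,0,0,0,0.8,0.2,0.5,0,0,0])

```text
clock: 53.68
ee_pos: [406.1, 301.1, 171.2]
eef_rot: [-0.028, 1.0, -0.0, -0.0]
force: [-0.2, -0.4, 0.4]
width: 33.8
gripper_force: 0.0
```

```bash
python3 plan.py 1.63 398.8 304.5 43
python3 - <<'E'
from h import *
from station import r
for n in('scene','top'):D[n]=r.snapshot(n);pickle.dump(D[n],open(f'pics/{n}8.pkl','wb'))
a=crop('scene',310,270,165,120,2.4,None);b=crop('scene',425,320,40,30,9.6,None)
b=cv2.resize(b,(384,288))
cv2.imwrite('pics/c11.png',np.hstack([cv2.resize(a,(396,288)),b]))
E
```

```text
t 53.67 p [406.1 301.1 171.2] w [-0.0001 -0.     -0.001 ] d(target axes) [0.236 0.126 4.274] |F| [-0.2 -0.4  0.4] width 33.8
```

View pics/c11.png

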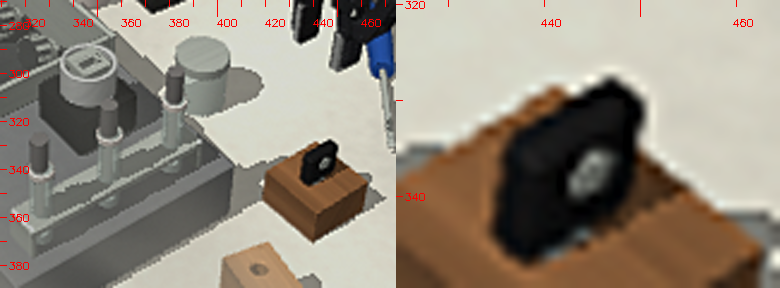

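All three sticks sit with their caps on the vial rims, at scene (326,338), (355,322) and (381,308). The key is undisturbed at (444,336). I fit the key's pose by its silhouette in both first pictures.

Run:
```python
from h import *
from scipy.optimize import minimize
M={}
for n,b in(('top',(145,266,30,26)),('scene',(428,322,30,28))):
    x,y,w,h=b;im=D[n]['color'][y:y+h,x:x+w].astype(int);m=(im.max(2)<60).astype(np.float32);M[n]=(b,m);print(n,int(m.sum()))
def mask(n,p,K=8):
    x,y,yaw,dz=p;(x0,y0,w,h),m=M[n]
    c=np.array([[a*17,b*6,z] for a in(-1,1) for b in(-1,1) for z in(35,67)],float)
    c[:,:2]=c[:,:2]@np.array([[np.cos(yaw),np.sin(yaw)],[-np.sin(yaw),np.cos(yaw)]])+[x,y];c[:,2]+=dz
    q=(proj(n,c)-[x0,y0]+.5)*K
    im=np.zeros((h*K,w*K),np.uint8);cv2.fillConvexPoly(im,cv2.convexHull(q.astype(np.float32)).astype(np.int32),1)
    return cv2.resize(im.astype(np.float32),(w,h),interpolation=cv2.INTER_AREA)
cost=lambda p:sum(np.abs(mask(n,p)-cv2.morphologyEx(M[n][1],cv2.MORPH_CLOSE,np.ones((5,5)))).sum() for n in M)
best=min((minimize(cost,[398+a,304.8,y0,-1],method='Nelder-Mead',options=dict(initial_simplex=np.array([398+a,304.8,y0,-1])+np.array([[0,0,0,0],[4,0,0,0],[0,4,0,0],[0,0,.15,0],[0,0,0,3]]))) for a in(-2,2) for y0 in(0,.1)),key=lambda r:r.fun)
print(best.x.round(3),best.fun)
im=D['scene']['color']
```

```text
top 139
scene 189
[ 3.98515e+02  3.05921e+02  2.20000e-01 -2.34200e+00] 136.375
```

Run:
```python
from h import *
for n,b in(('top',(145,266,26,26)),('scene',(430,324,26,26))):
    x,y,w,h=b;m=D[n]['color'][y:y+h,x:x+w].astype(int).max(2)<70
    c=np.array([[a*17,bb*6,z] for z in(33,65) for a in(-1,1) for bb in(-1,1)],float);yaw=.06
    c[:,:2]=c[:,:2]@np.array([[np.cos(yaw),np.sin(yaw)],[-np.sin(yaw),np.cos(yaw)]])+[398.3,305]
    q=proj(n,c);print(n,q.round(1).tolist())
    for i,r_ in enumerate(m):print(y+i,''.join('#' if v else '.' for v in r_))
```

```text
top [[163.1, 287.2], [158.0, 287.6], [162.8, 272.9], [157.8, 273.3], [158.4, 286.4], [153.2, 286.8], [158.2, 271.7], [153.0, 272.0]]
266 ..........................
267 ..........................
268 ..........................
269 ..........................
270 ..........................
271 ..........................
272 ..........................
273 .........#####............
274 .........#######..........
275 .........#######..........
276 .........########.........
277 .........########.........
278 .........#####.##.........
279 .........#####.##.........
280 .........#####.##.........
281 .........########.........
282 .........########.........
283 .........########.........
284 .........########.........
285 .........########.........
286 .........########.........
287 .............###..........
288 ..........................
289 ..........................
290 ..........................
291 ..........................
scene [[445.4, 337.9], [449.6, 341.4], [433.1, 344.9], [437.3, 348.5], [447.2, 326.5], [451.5, 329.9], [434.7, 333.5], [439.0, 337.1]]
324 ..........................
325 ..........................
326 ..........................
327 ..........................
328 .................#........
329 ...............####.......
330 ............########......
331 ............#########.....
332 ..........###########.....
333 .......#############......
334 .......#############......
335 ......##############......
336 ......#########..####.....
337 ......########...###.#....
338 ......#######....###.##...
339 ......#######...####..###.
340 .....#################.#..
341 .....###############.#....
342 .....##############.......
343 .....##############.......
344 .....#########............
345 ......#########...........
346 .......####...............
347 ........#.................
348 ..........................
349 ..........................
```

Emit:
drive_tool(rows=[0.24,0.12,0.5,0,0,0,0,0,0.8,0,0,0,0,0,0.8,0,0,0,0,0,0.8,0,0,0,0,0,0.6,0,0,0])

```text
clock: 54.4
ee_pos: [400.5, 304.3, 66.4]
eef_rot: [-0.028, 1.0, -0.0, 0.0]
force: [-0.3, -0.2, -0.0]
width: 34.3
gripper_force: 0.0
```

```bash
python3 plan.py 1.63 398.8 304.2 40
```

```text
t 54.4 p [400.5 304.3  66.4] w [-0.0001  0.0001 -0.0011] d(target axes) [ 0.057 -0.     0.878] |F| [-0.3 -0.2 -0. ] width 34.3
```

Emit:
drive_tool(rows=[0.03,0,0.4,0,0,0,0,0,0.25,0,0,0,0,0,0.1,0,0,0,0,0,0.05,0,0,0,0,0,0,0,0,0])

```text
clock: 55.02
ee_pos: [399.2, 304.6, 43.5]
eef_rot: [-0.028, 1.0, 0.0, 0.0]
force: [0.4, -0.8, -0.2]
width: 34.1
gripper_force: 0.0
```

Emit:
drive_tool(rows=[0,0,0,0,0,0,0,0,0,0,0,0,0,0,0,0,0,0,0,0,0,0,0,0,0,0,0,0,0,0], fingers=-1, newtons=80)

```text
clock: 55.65
ee_pos: [399.2, 304.7, 43.7]
eef_rot: [-0.028, 1.0, 0.0, 0.001]
force: [-1.1, -0.2, 6.0]
width: 10.4
gripper_force: 78.6
```

```bash
python3 plan.py 1.63 398.8 304.2 40
```

```text
t 55.65 p [399.2 304.7  43.7] w [ 0.0002  0.0003 -0.0009] d(target axes) [ 0.014 -0.015  0.123] |F| [-1.1 -0.2  6. ] width 10.4
```

Emit:
drive_tool(rows=[0,0,-0.2,0,0,0,0,0,-0.5,0,0,0,0,0,-0.8,0,0,0,0,0,-0.8,0,0,0,0,0,-0.8,0,0,0])

```text
clock: 56.28
ee_pos: [398.8, 304.3, 137.1]
eef_rot: [-0.028, 1.0, -0.0, 0.0]
force: [0.2, 0.5, -0.8]
width: 10.4
gripper_force: 78.0
```

Emit:
drive_tool(rows=[0,0,-0.8,0,0,0,0,0,-0.8,0,0,0.01,-0.4,-0.4,0,0,0,0,-0.8,-0.83,0,0,0,0,-0.8,-0.83,0,0,0,0])

```text
clock: 56.9
ee_pos: [461.0, 242.9, 183.4]
eef_rot: [-0.013, 1.0, -0.0, -0.0]
force: [-0.7, 0.2, 0.5]
width: 10.3
gripper_force: 78.0
```

Emit:
drive_tool(rows=[-0.8,-0.83,0,0,0,0,-0.8,-0.83,0,0,0,0,-0.5,-0.5,0,0,0,0,-0.3,-0.3,0,0,0,0,0,0,0,0,0,0])

```text
clock: 57.52
ee_pos: [534.4, 171.8, 183.9]
eef_rot: [-0.012, 1.0, -0.0, -0.0]
force: [-0.1, 0.5, -0.6]
width: 10.6
gripper_force: 78.1
```

```bash
python3 plan.py 1.6 542.3 172.8 175
```

```text
t 57.52 p [534.4 171.8 183.9] w [-0.     -0.0001 -0.0016] d(target axes) [-0.265  0.025  0.295] |F| [-0.1  0.5 -0.6] width 10.6
```

Emit:
drive_tool(rows=[-0.2,0.02,0.1,0,0,0,-0.07,0,0.1,0,0,0,0,0,0.1,0,0,0,0,0,0,0,0,0])

```text
clock: 58.02
ee_pos: [541.9, 173.2, 174.9]
eef_rot: [-0.013, 1.0, -0.0, -0.0]
force: [-0.7, -0.4, -1.4]
width: 10.0
gripper_force: 78.1
```

```bash
python3 plan.py 1.6 542.3 172.8 175
python3 - <<'E'
from h import *
from station import r
for n in('scene','top'):D[n]=r.snapshot(n);pickle.dump(D[n],open(f'pics/{n}9.pkl','wb'))
a=crop('scene',328,268,38,50,10,None);b=crop('top',190,195,38,50,10,None)
cv2.imwrite('pics/c12.png',np.hstack([a,b]))
for n in D:print(n,'pred shoulder/tip/ring',proj(n,[[541.5,172.6,158],[541.5,172.6,140],[541.5,172.6,128]]).round(1).tolist())
E
```

```text
t 58.02 p [541.9 173.2 174.9] w [-0.0001 -0.0001 -0.0013] d(target axes) [-0.013 -0.013 -0.004] |F| [-0.7 -0.4 -1.4] width 10.0
scene pred shoulder/tip/ring [[346.7, 283.9], [346.5, 291.0], [346.5, 295.6]]
top pred shoulder/tip/ring [[205.0, 208.5], [207.0, 210.4], [208.3, 211.6]]
```

View pics/c12.png

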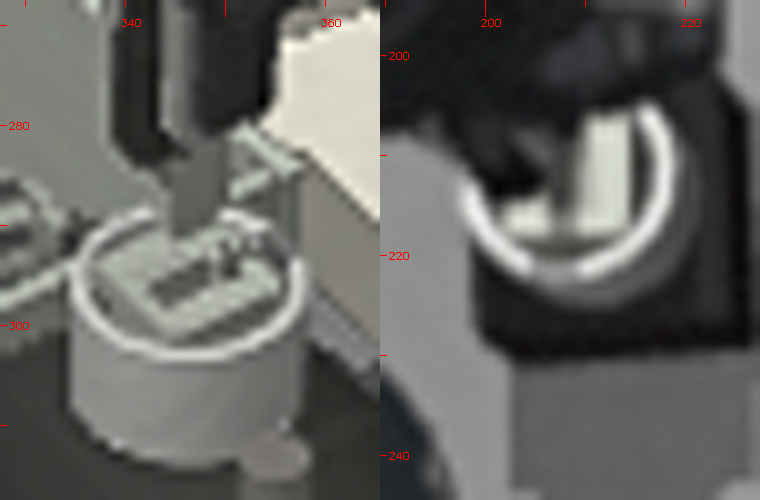

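Scene: blade at u≈347.2, ending at v≈290.7; ring centre at (346.2,295.9). I print the pixels near the blade tip to measure it better.

Run:
```python
from h import *
D0=D.copy()
for n in('scene','top'):D[n]=load(f'pics/{n}9.pkl')
im=D['scene']['color'].astype(int);z=D0['scene']['color'].astype(int)
print('now | before, cols 338..359')
for v in range(281,304):print(v,' '.join('%3d'%k for k in im[v,338:360,0]),'|',' '.join('%3d'%k for k in z[v,338:360,0]))
yaw=.03
for (x,y) in((541.5,172.6),):
    for w,h,zz in((14,6,144),(14,6,140),(16.5,8.5,128)):
        c=np.array([[a*w/2,b*h/2] for a in(-1,1) for b in(-1,1)])@np.array([[np.cos(yaw),np.sin(yaw)],[-np.sin(yaw),np.cos(yaw)]])+[x,y]
        print(w,zz,proj('scene',np.c_[c,[zz]*4]).round(1).tolist())
```

```text
now | before, cols 338..359
281 137  57  37  42  41  35  41 111  96  95  69  58  89 161 201 194 134 210 219 220 219 219 | 116 117 117 117 117 118 119 116 115 116 116 114 111 131 172 170 118 192 199 202 201 200
282 135  94  47  40  41  38  31  52  86  93  96  97  88 127 135 182 187 146 167 212 217 221 | 118 117 117 117 117 116 117 118 118 114 116 116 114 112 120 165 170 133 153 194 198 202
283 130 138  79  41  40  38  38  62  56  93  96  94  87 124 126 121 177 190 171 112 107 210 | 116 118 116 116 118 116 118 116 118 116 115 116 117 113 113 111 162 174 156 102  99 193
284 127 130 140  74  62  54  79 102 101  96  96  92  88 123 126  99 122 172 193 188 132 116 | 116 117 117 116 116 117 118 117 116 119 118 115 115 112 113  91 112 157 177 172 120 105
285 128 127 129 135 139 104  78  96  97  95  96  91  87 103 144 171 177 118 151  91 104 123 | 117 117 116 117 117 116 117 118 117 117 118 114 114  95 131 156 162 107 138  85  95 113
286 127 128 127 126 130 137  88  94  96  95  95  92  85 172 180 172 130  86  90  87 129 130 | 118 118 117 114 116 117 115 115 115 112 117  99 132 157 162 156 118 
[... 2631 characters left out ...]
 202 212 172 105  93  96 121 | 164 188 151 126 118 109 125 129 113  79  76  82  87  92 122 185 194 158  97  87  86 111
302 139 161 202 206 201 173 148 115 109 112 113 137 163 197 202 187 112  98 102 101  74  64 | 127 147 186 189 185 159 136 106 101 104 104 125 149 181 185 170 103  90  94  92  68  60
303 141 142 135 137 162 190 206 209 206 209 211 209 187 147 110 104 105 104 105 103  77  37 | 129 131 125 126 148 174 189 191 189 191 193 191 171 135 102  97  96  96  97  95  72  37
14 144 [[348.6, 287.3], [350.4, 288.9], [342.8, 289.9], [344.5, 291.6]]
14 140 [[348.6, 288.8], [350.3, 290.5], [342.7, 291.4], [344.5, 293.1]]
16.5 128 [[348.6, 292.9], [351.1, 295.2], [341.8, 295.9], [344.3, 298.3]]
```

The blade is aligned across the line of sight, but the depth direction is uncertain by about 2 mm. I lower it gently and feel.

Emit:
drive_tool(rows=[0,0,0.15,0,0,0,0,0,0.15,0,0,0,0,0,0.05,0,0,0,0,0,0,0,0,0])

```text
clock: 58.62
ee_pos: [542.3, 172.9, 164.5]
eef_rot: [-0.012, 1.0, -0.0, 0.0]
force: [0.1, -0.4, -0.3]
width: 10.4
gripper_force: 78.1
```

Emit:
drive_tool(rows=[0,0,0.05,0,0,0,0,0,0.05,0,0,0,0,0,0,0,0,0])

```text
clock: 59.0
ee_pos: [542.3, 172.9, 161.6]
eef_rot: [-0.012, 1.0, -0.0, 0.0]
force: [-0.7, -0.8, -2.3]
width: 10.3
gripper_force: 78.1
```

Emit:
drive_tool(rows=[0,0,0.05,0,0,0,0,0,0.05,0,0,0,0,0,0,0,0,0])

```text
clock: 59.38
ee_pos: [542.3, 172.9, 158.6]
eef_rot: [-0.012, 1.0, -0.0, 0.0]
force: [0.2, -0.4, 0.1]
width: 10.8
gripper_force: 78.1
```

Emit:
drive_tool(rows=[0,0,0.05,0,0,0,0,0,0,0,0,0])

```text
clock: 59.62
ee_pos: [542.3, 172.9, 157.1]
eef_rot: [-0.012, 1.0, -0.0, 0.0]
force: [-0.5, -0.5, -0.4]
width: 10.4
gripper_force: 78.1
```

Emit:
drive_tool(rows=[0,0,0.08,0,0,0,0,0,0.08,0,0,0,0,0,0,0,0,0])

```text
clock: 60.0
ee_pos: [542.2, 172.9, 152.1]
eef_rot: [-0.012, 1.0, -0.0, -0.0]
force: [0.1, 0.1, -1.0]
width: 10.6
gripper_force: 78.1
```

Emit:
drive_tool(rows=[0,0,0.08,0,0,0,0,0,0.08,0,0,0,0,0,0,0,0,0])

```text
clock: 60.38
ee_pos: [542.2, 172.9, 147.4]
eef_rot: [-0.012, 1.0, -0.0, -0.0]
force: [0.4, -0.3, -2.2]
width: 9.9
gripper_force: 78.1
```

Emit:
drive_tool(rows=[0,0,0.08,0,0,0,0,0,0.05,0,0,0,0,0,0,0,0,0])

```text
clock: 60.75
ee_pos: [542.2, 172.9, 143.6]
eef_rot: [-0.012, 1.0, -0.0, 0.0]
force: [-0.1, 0.1, -0.6]
width: 10.4
gripper_force: 78.1
```

In cleanly. Continue to the seat.

Emit:
drive_tool(rows=[0,0,0.05,0,0,0,0,0,0.05,0,0,0,0,0,0,0,0,0])

```text
clock: 61.12
ee_pos: [542.3, 172.9, 140.6]
eef_rot: [-0.012, 1.0, -0.0, 0.0]
force: [-0.1, -0.6, -0.3]
width: 10.3
gripper_force: 78.1
```

Emit:
drive_tool(rows=[0,0,0.04,0,0,0,0,0,0.03,0,0,0,0,0,0,0,0,0])

```text
clock: 61.5
ee_pos: [542.4, 173.0, 138.7]
eef_rot: [-0.012, 1.0, 0.0, 0.0]
force: [-1.6, -0.4, 0.1]
width: 10.4
gripper_force: 78.2
```

Emit:
drive_tool(rows=[0,0,0.02,0,0,0,0,0,0.02,0,0,0,0,0,0,0,0,0])

```text
clock: 61.88
ee_pos: [542.5, 173.0, 138.6]
eef_rot: [-0.012, 1.0, 0.0, 0.001]
force: [-2.8, -0.6, 10.1]
width: 10.4
gripper_force: 79.7
```

Emit:
drive_tool(rows=[0,0,0.02,0,0,0,0,0,0,0,0,0,0,0,0,0,0,0])

```text
clock: 62.25
ee_pos: [542.5, 173.0, 138.5]
eef_rot: [-0.012, 1.0, 0.0, 0.001]
force: [-3.9, -0.6, 15.5]
width: 10.7
gripper_force: 80.4
```

Emit:
drive_tool(rows=[0,0,-0.03,0,0,0.02,0,0,0,0,0,0.03,0,0,0,0,0,0.03,0,0,0,0,0,0.03,0,0,0,0,0,0.03])

```text
clock: 62.88
ee_pos: [542.7, 172.4, 138.7]
eef_rot: [0.208, 0.978, -0.0, 0.001]
force: [-2.2, -3.3, 8.3]
width: 9.9
gripper_force: 79.2
```

```bash
cat > st.py <<'E'
from station import r
import numpy as np
s=r.get_state();q=s['eef_rot'];print(s['clock'],s['ee_pos'].round(1),'F',s['force'].round(1),'T',s['torque'].round(2),'phi',round(np.pi/2-2*np.arctan2(q[0],q[1]),3),s['q'].round(2))
E
python3 st.py
```

```text
62.875 [542.7 172.4 138.7] F [-2.2 -3.3  8.3] T [-0.91  0.36  0.01] phi 1.152 [ 0.31  0.36 -0.09  1.13 -0.    0.73]
```

Emit:
drive_tool(rows=[0,0,0,0,0,0.03,0,0,0,0,0,0.03,0,0,0,0,0,0.03,0,0,0,0,0,0.03,0,0,0,0,0,0.03])

```text
clock: 63.5
ee_pos: [542.4, 171.6, 138.6]
eef_rot: [0.431, 0.903, -0.001, 0.001]
force: [-2.2, -8.2, 9.8]
width: 10.8
gripper_force: 79.5
```

```bash
python3 st.py
```

```text
63.5 [542.4 171.6 138.6] F [-2.2 -8.2  9.8] T [-1.75  0.63  0.08] phi 0.681 [ 0.31  0.36 -0.09  1.13 -0.    1.2 ]
```

Emit:
drive_tool(rows=[-0.03,-0.02,0,0,0,0.03,0,0,0,0,0,0.03,0,0,0,0,0,0.02,0,0,0,0,0,0.02,0,0,0,0,0,0])

```text
clock: 64.12
ee_pos: [542.0, 170.9, 138.7]
eef_rot: [0.565, 0.825, -0.001, 0.001]
force: [-4.5, -5.2, 11.0]
width: 10.1
gripper_force: 79.6
```

```bash
python3 st.py
```

```text
64.125 [542.  170.9 138.7] F [-4.5 -5.2 11. ] T [-1.17  0.98 -0.01] phi 0.369 [ 0.31  0.36 -0.09  1.13 -0.    1.51]
```

Emit:
drive_tool(rows=[0,0,0,0,0,0.01,0,0,0,0,0,0.01,0,0,0,0,0,0.01,0,0,0,0,0,0])

```text
clock: 64.62
ee_pos: [541.6, 170.9, 138.6]
eef_rot: [0.603, 0.797, -0.001, 0.0]
force: [-6.5, -5.1, 11.4]
width: 10.2
gripper_force: 79.8
```

```bash
python3 st.py
```

```text
64.625 [541.6 170.9 138.6] F [-6.5 -5.1 11.4] T [-1.15  1.33 -0.01] phi 0.275 [ 0.31  0.36 -0.09  1.13 -0.    1.6 ]
```

Emit:
drive_tool(rows=[0,0,0,0,0,0.015,0,0,0,0,0,0.015,0,0,0,0,0,0])

```text
clock: 65.0
ee_pos: [541.1, 171.0, 138.6]
eef_rot: [0.64, 0.768, -0.001, 0.0]
force: [-7.3, -5.0, 13.1]
width: 10.7
gripper_force: 80.0
```

```bash
python3 st.py;  python3 - <<'E'
from h import *
from station import r
o=D['scene']['color'].astype(int)
D['scene']=d=r.snapshot('scene');pickle.dump(d,open('pics/scene10.pkl','wb'))
im=d['color'].astype(int)
for v in range(288,304):print(v,' '.join('%3d'%k for k in im[v,335:360,0]))
E
```

```text
65.0 [541.1 171.  138.6] F [-7.3 -5.  13.1] T [-1.04  1.82  0.1 ] phi 0.181 [ 0.31  0.36 -0.09  1.13 -0.    1.7 ]
288 128 115  58  50  53  51  52  48  41  68  83  93  82  42  38  44  41  38  31  71  88 101  90 133 134
289  81 106  58  46  53  52  61  61  45  68  82  94  82  42  38  40  39  38  30  75  86  99  90 133 135
290  80  82  57  50  63  55  52  49  46  67  87  93  81  43  39  41  39  38  30 106 100 100  89 132 135
291  56 110 130  61  51  51  52  47  43  66 124  99  67  42  39  41  40  37  29 113 125 109  90 130 133
292  51 163 193 104  62  50  45  45  44  65 122  99  67  43  40  42  42  39  30  88 105 125 107 132 133
293 122 201 129  98 111 108  60  42  41  63 122 100  68  45  41  43  43  40  32 104  91 101 120 132 133
294 206 178  92  95 156 186 127  59  55  74 123  98  68  46  45  44  42  40  31 108 109 102 118 124 132
295 197 170  95 149 173 176 137 120 103  81 116  63  38  44  46  46  42  41  31 109  96  72 111 126 132
296 194 157 123 166 170 170 173 180 175 138  70  39  38  44  46  47  44  38  36  95  91  77 115 121 112
297 187 192 129 128 154 167 170 172 176 182 120  77  60  42  40  46  42  41  61  90  88  84 119 106 120
298 160 198 136 117 123 133 154 167 172 176 182 121 161  88  56  43  39  62  91  86  89 111 125 107 122
299 118 185 195 117 120 127 126 132 153 171 174 176 181 189 155  87  59  90  87  85 143 215 173 102 118
300 125 133 195 200 137 126 126 124 123 124 134 156 170 179 183 142  92  88  97 136 208 173 101  92 121
301 125 137 128 173 198 164 146 134 128 128 126 123 132 158 131  89  94 131 204 213 182 105  94  95 123
302 128 137 132 135 161 200 207 203 175 154 145 141 137 146 145 139 198 211 187 113 100  99 100  72  63
303 127 135 138 141 146 143 138 162 203 206 209 214 214 213 199 188 174 121 107 107 103 102 104  79  37
```

Emit:
drive_tool(rows=[0,0,0,0,0,0.015,0,0,0,0,0,0.01,0,0,0,0,0,0,0,0,0,0,0,0])

```text
clock: 65.55
ee_pos: [541.0, 171.1, 138.6]
eef_rot: [0.67, 0.743, -0.001, -0.0]
force: [-7.9, -3.1, 13.9]
width: 10.5
gripper_force: 80.2
```

```bash
python3 st.py
python3 - <<'E'
from h import *
from station import r
D['scene']=d=r.snapshot('scene')
im=d['color'].astype(int)
for v in range(295,303):print(v,' '.join('%3d'%k for k in im[v,335:360,0]))
E
```

```text
65.55 [541.  171.1 138.6] F [-7.9 -3.1 13.9] T [-0.9   1.93  0.39] phi 0.104 [ 0.31  0.36 -0.09  1.13 -0.    1.77]
295 198 172  94 150 173 176 138 120  96 125 100  52  40  46  45  43  43  39  44 109  96  71 112 126 131
296 195 157 123 166 171 171 173 179 173 137  65  37  38  44  48  45  43  40  44  95  91  76 114 119 112
297 187 192 130 129 154 167 169 172 176 181 121  65  56  43  44  46  42  39  59  90  88  81 129 105 119
298 159 198 136 117 122 133 154 166 173 176 184 123 147  73  40  41  40  50  91  88  88 108 212 123 120
299 118 185 196 117 120 126 124 133 155 170 173 177 186 150  90  63  59  91  87  84 142 212 169 100 118
300 126 132 196 200 137 126 127 124 123 125 135 157 173 182 187 146  95  88  98 136 208 173 100  92 121
301 126 137 128 173 198 164 145 133 127 127 126 122 132 159 133  89  94 131 203 212 182 106  93  95 123
302 127 136 132 135 160 201 207 204 175 154 145 141 138 146 145 139 198 211 188 113  99  99 101  73  63
```

Emit:
drive_tool(rows=[0,0,0,0,0,-0.005,0,0,0,0,0,0,0,0,0,0,0,0,0,0,0,0,0,0], fingers=-0.2)

```text
clock: 66.1
ee_pos: [542.5, 171.9, 137.6]
eef_rot: [0.664, 0.748, 0.0, 0.0]
force: [-0.0, 0.1, -0.9]
width: 34.4
gripper_force: 0.0
```

Emit:
drive_tool(rows=[0,0,-0.3,0,0,0,0,0,-0.6,0,0,0,0,0,-0.9,0,0,0,0,0,-0.9,0,0,0,0,0,-0.9,0,0,0])

```text
clock: 66.72
ee_pos: [542.4, 171.9, 247.4]
eef_rot: [0.664, 0.748, 0.0, 0.0]
force: [0.6, -0.4, 0.1]
width: 34.3
gripper_force: 0.0
```

Emit:
drive_tool(rows=[0,-0.8,-0.5,0,0,0,0,-0.8,-0.5,0,0,0,0,-0.8,0,0,0,0,0,-0.8,0,0,0,0,0,0,0,0,0,0])

```text
clock: 67.35
ee_pos: [446.1, 160.4, 276.8]
eef_rot: [0.664, 0.748, 0.001, 0.0]
force: [0.5, -0.3, -0.3]
width: 34.1
gripper_force: 0.0
```

```bash
python3 st.py
python3 - <<'E'
from h import *
from station import r
O={n:load(f'pics/{n}{k}.pkl') for n,k in(('scene',4),)}
for n in('scene','top'):D[n]=r.snapshot(n);pickle.dump(D[n],open(f'pics/{n}11.pkl','wb'))
a=cv2.resize(D['scene']['color'][170:370,180:400,::-1],None,fx=2.2,fy=2.2,interpolation=2)
b=cv2.resize(D['scene']['color'][265:325,318:388,::-1],None,fx=4.4,fy=4.4,interpolation=2)
b=cv2.copyMakeBorder(b,0,a.shape[0]-b.shape[0],0,0,0)
im=np.hstack([a,b]);print(im.shape);cv2.imwrite('pics/c13.png',im)
E
```

```text
67.35 [446.1 160.4 276.8] F [ 0.5 -0.3 -0.3] T [ 0.05 -0.    0.04] phi 0.119 [ 0.35  0.14 -0.03  1.41 -0.    1.8 ]
(440, 792, 3)
```

View pics/c13.png

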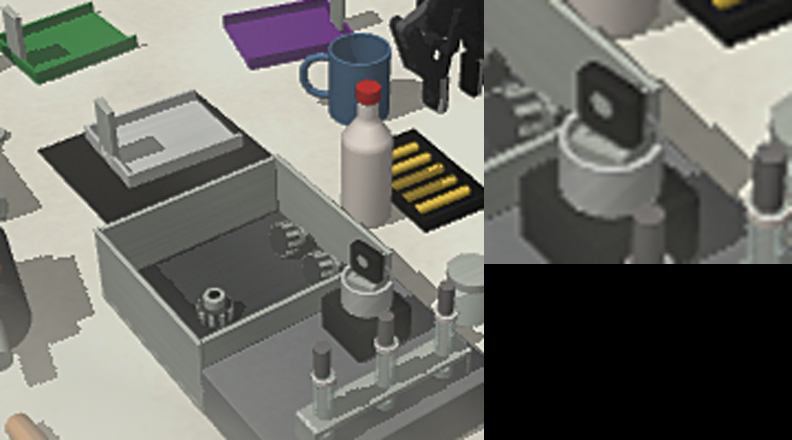

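Pinions, sticks and key are right, but the tray has been knocked: its handle is now at about scene (227,215), up from 227. That view was also one over my picture allowance, so from here I measure by code only.

Run:
```python
from h import *
for n in('scene','top'):D[n]=load(f'pics/{n}11.pkl')
im=D['top']['color']
# bright low-saturation blob enclosed by mat: rectify to plane z=12, 1 px/mm
d=D['top'];X0,Y0=700,-80
g=np.array([[X0,Y0],[X0,Y0-320],[X0-300,Y0-320],[X0-300,Y0]],float)
uv=proj('top',np.c_[g,[12]*4]).astype(np.float32)
H=cv2.getPerspectiveTransform(uv,np.float32([[0,0],[320,0],[320,300],[0,300]]))
w=cv2.warpPerspective(im,H,(320,300));m=(w.max(2)>75).astype(np.uint8)
n_,lab,st,ce=cv2.connectedComponentsWithStats(m)
for i in range(1,n_):
    if st[i,4]>1500:
        r_=cv2.minAreaRect(np.argwhere(lab==i)[:,::-1].astype(np.float32))
        print(st[i].tolist(),'centre world',X0-r_[0][1],Y0-r_[0][0],r_)
k=(w.max(2)<45).astype(np.uint8)
n_,lab,st,ce=cv2.connectedComponentsWithStats(k)
i=1+np.argmax(st[1:,4]);r_=cv2.minAreaRect(np.argwhere(lab==i)[:,::-1].astype(np.float32));print('mat',X0-r_[0][1],Y0-r_[0][0],r_)
```

```text
[0, 0, 320, 300, 46110] centre world 550.5 -239.5 ((159.5, 149.5), (299.0, 319.0), 90.0)
[135, 70, 129, 177, 20511] centre world 542.4252166748047 -278.8477478027344 ((198.84774780273438, 157.5747833251953), (174.66114807128906, 126.3211441040039), 88.74095153808594)
mat 546.9504699707031 -231.42420959472656 ((151.42420959472656, 153.04953002929688), (211.42361450195312, 231.28091430664062), 85.44258117675781)
```

Run:
```python
from h import *
D['top']=load('pics/top11.pkl');D['scene']=load('pics/scene11.pkl')
def rect(n,z,X0,Y0,W,Hh):
    g=np.array([[X0,Y0],[X0,Y0-W],[X0-Hh,Y0-W],[X0-Hh,Y0]],float)
    H=cv2.getPerspectiveTransform(proj(n,np.c_[g,[z]*4]).astype(np.float32),np.float32([[0,0],[W,0],[W,Hh],[0,Hh]]))
    return cv2.warpPerspective(D[n]['color'],H,(W,Hh)).max(2)
for n in('top','scene'):
    w=rect(n,83,660,-210,120,100);print(n,'rows x=660 step -4, cols y=-210 step -6')
    for i in range(0,100,4):print(660-i,' '.join('%3d'%v for v in w[i,::5]))
w=rect('top',21,660,-200,160,220);m=w>75;print('rim edges z=21')
for i in range(20,215,12):
    xs=np.nonzero(m[i])[0]
    # longest run
    if len(xs):
        s=np.split(xs,np.where(np.diff(xs)>1)[0]+1);s=[q for q in s if q[0]>3 and q[-1]<156] or s;q=max(s,key=len);print(660-i,-200-q[0],-200-q[-1])
```

```text
top rows x=660 step -4, cols y=-210 step -6
660 226 227 226 226 226 226 226 225 226 225 225 226 226 226 225 226 225 225 225 225 225 225 225 226
656 226 226 225 227 227 226 225 226 226 225 225 225 227 225 226 226 226 226 225 225 225 225 225 225
652 226 226 226 227 227 226 226 226 225 226 226 225 225 225 226 225 226 226 225 226 225 226 225 225
648 226 226 226 226 227 226 226 225 226 225 226 226 225 225 226 226 226 226 226 227 229 228 227 226
644 227 226 225 227 227 226 226 227 226 227 228 228 228 229 229 230 232 232 233 233 218 204 197 229
640 229 228 228 229 230 232 232 234 235 223 206 209 203 202 177 170 151 134 129 126  99  81  68 209
636 213 213 209 206 179 155 158 142 133 109  83  87  68  57  48  47  42  38  36  35  36  39  37 182
632  91  89  67  55  48  42  42  38  37  39  40  41  42  41  41  43  44  43  42  43  43  43  41 183
628  40  40  42  43  43  43  44  44  43  44  42  45  44  44  43  43  43  42  44  45  43  45  41 178
624  43  43  44  44  45  44  45  46  44  43  45  44  44  44  42  43  44  44  43  45  43  44  40 181
620  43  46  45  44  45  44  43  44  43  43  44  44  43 
[... 3542 characters left out ...]
208 208 208 209 208 205 208 210 210 209 210 212
576 188 184 185 177 108 106 105 120 197 214 212 209 206 205 209 209 208 206 205 207 207 209 211 212
572 188 182 183 194 116 106 105 113 191 214 210 208 208 206 208 209 207 206 209 206 208 210 212 212
568 187 183 184 186 133 104 105 117 194 212 209 209 209 206 208 209 209 208 209 207 208 210 211 211
564 188 184 183 193 119 107 105 117 189 212 209 208 208 205 207 210 209 207 206 207 210 210 210 210
rim edges z=21
640 -339 -359
628 -340 -359
616 -268 -308
604 -214 -337
592 -214 -338
580 -214 -338
568 -215 -338
556 -215 -339
544 -215 -339
532 -215 -339
520 -216 -340
508 -216 -340
496 -216 -340
484 -216 -341
472 -217 -341
460 -217 -340
448 -342 -359
```

Tray origin is now about (533.5,-277.4), 47 mm from the mat centre. That is inside the limit, but I re-centre it for margin.

```bash
python3 plan.py .02 604.3 -276 150
```

```text
t 67.45 p [447.6 160.6 276.3] w [ 0.0005 -0.0001  0.0315] d(target axes) [-14.656   4.932   4.211] |F| [0.5 0.1 0.7] width 34.4
```

Emit:
drive_tool(rows=[0,0,0,0,0,0.0315,-0.5,0.17,0,0,0,0,-0.83,0.28,0,0,0,0,-0.83,0.28,0,0,0,0,-0.83,0.28,0,0,0,0])

```text
clock: 68.08
ee_pos: [480.1, 69.7, 275.6]
eef_rot: [0.699, 0.715, 0.0, 0.0]
force: [-0.3, 0.5, 0.7]
width: 33.9
gripper_force: 0.0
```

Emit:
drive_tool(rows=[-0.83,0.28,0,0,0,0,-0.83,0.28,0,0,0,0,-0.83,0.28,0,0,0,0,-0.83,0.28,0,0,0,0,-0.83,0.28,0,0,0,0])

```text
clock: 68.7
ee_pos: [524.3, -54.3, 275.5]
eef_rot: [0.699, 0.715, -0.0, 0.0]
force: [-0.4, 0.1, 0.8]
width: 34.1
gripper_force: 0.0
```

Emit:
drive_tool(rows=[-0.83,0.28,0,0,0,0,-0.83,0.28,0,0,0,0,-0.83,0.28,0,0,0,0,-0.83,0.28,0,0,0,0,-0.83,0.28,0,0,0,0])

```text
clock: 69.32
ee_pos: [568.5, -178.1, 275.4]
eef_rot: [0.699, 0.715, -0.0, 0.0]
force: [0.3, 0.3, 0.5]
width: 34.3
gripper_force: 0.0
```

Emit:
drive_tool(rows=[-0.83,0.28,0,0,0,0,-0.83,0.28,0.3,0,0,0,-0.83,0.28,0.7,0,0,0,-0.83,0.28,0.8,0,0,0,-0.2,0.1,0.8,0,0,0])

```text
clock: 69.95
ee_pos: [606.9, -282.9, 194.6]
eef_rot: [0.7, 0.714, -0.0, -0.001]
force: [-0.5, 0.1, -0.3]
width: 34.1
gripper_force: 0.0
```

Emit:
drive_tool(rows=[0,0,0.8,0,0,0,0,0,0.8,0,0,0,0,0,0,0,0,0])

```text
clock: 70.32
ee_pos: [605.4, -280.6, 146.2]
eef_rot: [0.7, 0.714, -0.001, -0.002]
force: [1.2, -0.1, 0.2]
width: 33.9
gripper_force: 0.0
```

```bash
python3 plan.py .02 604.3 -276 41
python3 - <<'E'
from h import *
from station import r
D['scene']=load('pics/scene11.pkl');d=r.snapshot('scene')
df=cv2.absdiff(d['color'],D['scene']['color']).max(2)[205:265,215:300];print((df>50).sum(), [ (v.min(),v.max()) for v in np.nonzero(df[20:]>50) if len(v)])
E
```

```text
t 70.33 p [ 605.4 -280.6  146.2] w [-0.0015 -0.0007  0.0001] d(target axes) [ 0.154 -0.034  3.508] |F| [ 1.2 -0.1  0.2] width 33.9
323 [(np.int64(0), np.int64(8)), (np.int64(42), np.int64(84))]
```

Emit:
drive_tool(rows=[0.15,-0.03,0.5,0,0,0,0,0,0.8,0,0,0,0,0,0.8,0,0,0,0,0,0.8,0,0,0,0,0,0.6,0,0,0])

```text
clock: 71.0
ee_pos: [605.8, -275.9, 43.8]
eef_rot: [0.7, 0.714, 0.0, 0.0]
force: [-0.0, -0.4, -0.4]
width: 34.2
gripper_force: 0.0
```

Emit:
drive_tool(rows=[0,0,0,0,0,0,0,0,0,0,0,0,0,0,0,0,0,0,0,0,0,0,0,0,0,0,0,0,0,0], fingers=-1, newtons=80)

```text
clock: 71.62
ee_pos: [606.1, -276.3, 45.1]
eef_rot: [0.7, 0.714, 0.0, 0.0]
force: [-0.1, 0.6, -1.9]
width: 9.4
gripper_force: 77.8
```

```bash
python3 plan.py .02 619.5 -232 55
```

```text
t 71.62 p [ 606.1 -276.3   45.1] w [ 0.0002  0.0001 -0.    ] d(target axes) [ 1.467  0.477 -0.332] |F| [-0.1  0.6 -1.9] width 9.4
```

Emit:
drive_tool(rows=[0,0,-0.15,0,0,0,0,0,-0.2,0,0,0,0.3,0.1,0,0,0,0,0.4,0.12,0,0,0,0,0.4,0.13,0,0,0,0])

```text
clock: 72.25
ee_pos: [615.9, -241.8, 55.1]
eef_rot: [0.7, 0.714, 0.0, -0.0]
force: [-0.5, 0.2, -2.7]
width: 9.0
gripper_force: 77.9
```

Emit:
drive_tool(rows=[0.37,0.12,0,0,0,0,0,0,0.1,0,0,0,0,0,0.1,0,0,0,0,0,0.05,0,0,0,0,0,0,0,0,0])

```text
clock: 72.88
ee_pos: [618.9, -232.2, 47.5]
eef_rot: [0.7, 0.714, 0.0, -0.0]
force: [0.1, 0.3, -2.0]
width: 9.0
gripper_force: 77.9
```

Emit:
drive_tool(rows=[0,0,0.05,0,0,0,0,0,0.04,0,0,0,0,0,0,0,0,0])

```text
clock: 73.25
ee_pos: [619.1, -231.9, 45.0]
eef_rot: [0.7, 0.714, 0.0, 0.0]
force: [0.2, -0.0, -2.4]
width: 8.9
gripper_force: 77.9
```

Emit:
drive_tool(rows=[0,0,0.04,0,0,0,0,0,0.03,0,0,0,0,0,0,0,0,0])

```text
clock: 73.62
ee_pos: [619.3, -231.9, 44.6]
eef_rot: [0.7, 0.714, 0.0, 0.001]
force: [-3.1, 2.0, 10.3]
width: 9.2
gripper_force: 79.9
```

Emit:
drive_tool(rows=[0,0,0,0,0,0,0,0,0,0,0,0,0,0,0,0,0,0,0,0,0,0,0,0], fingers=-0.2)

```text
clock: 74.12
ee_pos: [619.1, -231.8, 42.8]
eef_rot: [0.7, 0.714, 0.0, 0.0]
force: [0.4, 0.1, -0.4]
width: 34.1
gripper_force: 0.0
```

Emit:
drive_tool(rows=[0,0,-0.4,0,0,0,0,0,-0.8,0,0,0,0,0,-0.9,0,0,0,0,0,-0.9,0,0,0,0,0,-0.9,0,0,0])

```text
clock: 74.75
ee_pos: [619.2, -231.9, 161.9]
eef_rot: [0.7, 0.714, 0.0, 0.001]
force: [-0.2, 0.4, -0.1]
width: 34.0
gripper_force: 0.0
```

Emit:
drive_tool(rows=[-0.8,-0.4,-0.8,0,0,0,-0.8,-0.4,-0.8,0,0,0,-0.8,-0.4,0,0,0,0,-0.8,-0.4,0,0,0,0,0,0,0,0,0,0])

```text
clock: 75.38
ee_pos: [572.3, -330.3, 208.9]
eef_rot: [0.701, 0.713, 0.0, 0.001]
force: [-0.9, -0.4, 0.4]
width: 33.9
gripper_force: 0.0
```

```bash
python3 st.py
python3 - <<'E'
from h import *
from station import r
P=D['scene'];D['scene']=d=r.snapshot('scene');pickle.dump(d,open('pics/scene12.pkl','wb'))
o=load('pics/scene11.pkl')
# washer area unchanged since last look?
df=cv2.absdiff(d['color'],o['color']).max(2);print('washer diff',(df[262:400,300:410]>50).sum(),'tub',(df[262:320,255:300]>50).sum())
# scene: handle top rectified at z=83
def rect(z,X0,Y0,W,Hh):
    g=np.array([[X0,Y0],[X0,Y0-W],[X0-Hh,Y0-W],[X0-Hh,Y0]],float)
    H=cv2.getPerspectiveTransform(proj('scene',np.c_[g,[z]*4]).astype(np.float32),np.float32([[0,0],[W,0],[W,Hh],[0,Hh]]))
    return cv2.warpPerspective(d['color'],H,(W,Hh)).max(2)
w=rect(83,640,-200,70,40)
for i in range(0,40,4):print(640-i,' '.join('%3d'%v for v in w[i,::5]))
E
```

```text
75.375 [ 572.3 -330.3  208.9] F [-0.9 -0.4  0.4] T [ 0.05 -0.02  0.04] phi 0.018 [-0.52  0.48  0.3   1.39 -0.    1.03]
washer diff 0 tub 0
640 126 127  95  57  52  55  51  82 171 214 209 208 209 208
636 126 125 126 119  79  56  48  47 222 214 209 208 208 208
632 131 128 126 127 127 119 101  57 167 216 210 209 208 209
628 101 113 131 125 124 123 123 118 144 158 211 209 209 209
624  97  95  98 157 169 170 175 176 173 174 195 209 208 209
620  88 108  93 180 177 178 175 171 166 163 208 210 208 208
616 101 153 105 100 104  94  84  77 163 191 197 209 209 207
612 102 155 107  49  53  53  53  41 161 218 210 208 207 205
608 101 156  99  56  57  59  57  48 122 216 210 207 208 205
604 102 139 108  52  58  59  59  49 116 209 211 208 207 208
```

```bash
python3 -c "
from station import r;print(r.hand_in())"
```

```text
the job is handed in; nothing more can be done
None
```

The job is handed in at about 75 s of the 210: all three pinions in the tub, three sticks home in their vials, key home and turned to the stop, and tray back on the mat (re-centred after a knock), with the bottle standing; hand-in returned no verdict, and I viewed 15 pictures against your limit of 14.

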